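# Clear the hooping board, close the hoop and rack it

## Task

First put every scrap of paper and cardboard lying on the hooping board into the waste bin. Then slide the hoop base home into the corner of the board, square against both stops, lay the hoop cover on it with its lip in the window, and lift the closed hoop onto the rack with a bracket resting on each rail. Leave the pin tin and the snips where they are.

Things in the scene. Friction and masses are not known exactly. Their poses are not given: they have to be found in the camera images.
- board: hooping board, fixed: plywood 340 (its x) x 420 (its y) x 10 mm; origin under its centre, top 10 mm above the table. Along its far (+x) and left (+y) edges stand two stops, aluminium bars 12 mm thick, 14 mm high above the board
- corner (a point): where the stops' inner faces meet, at the level of the board's top. Far stop: face along this point's y axis, 240 mm towards -y, broken by an 80 mm finger notch (70 to 150 mm from here). Side stop: face along x, 120 mm towards -x. A base that is home has its long side on the far stop, one bracket's end on the side stop: centre 30 mm to -x, 110 mm to -y, 6 mm above this point
- base_center (a point): hoop base, loose, 220 g: grey frame 140 (its x) x 60 (its y) x 12 mm high, bars 12 mm wide, window 116 x 36; gripped across the 60 mm. A steel bracket at each end sticks out 40 mm along x (220 mm over all), 44 wide, 5 thick, flush with the frame's top, 7 mm clear beneath. The point is its centre, 6 mm above its underside. Same either way round
- cover_center (a point): hoop cover, loose, 130 g: grey frame 140 (its x) x 54 (its y) x 12 mm without brackets, plus a lip 110 x 30 mm standing 5 mm down below it (17 mm over all), which drops into the base's window with 3 mm play. Lies lip down. The point is its centre, 8.5 mm above the lip's edge; closed, it is 9.5 mm above base_center. Only rests on the base (no catch) and is carried by it
- rack_top (a point): middle of the hoop rack (fixed, left or right of the board), level with its rail tops, 55 mm above the table. Two level rails 140 mm long along this point's y axis, 24 mm wide, centre lines 92 mm to +x and -x, above a wooden foot 250 x 140 x 12. A hoop lies along x, a bracket on each rail, the frame hanging between (10 mm play each way): base_center is then 1 mm below this point
- bin_floor (a point): middle of the waste bin's inner floor, 5 mm above the table. The bin is fixed: black, open on top, 210 (its x) x 160 (its y) x 115 mm high, walls 5 mm. Stands on the other side of the board from the rack
- pin_tin_c (a point): bystander: round steel tin of pins, 44 mm across, 16 mm high, on the board by the side stop; the point is its centre
- wad0_c (a point): wad of crumpled backing paper, about 36 (its x) x 38 (its y) x 34 mm high, 20 g, stiff, does not roll; a piece of waste. The point is its centre, 17 mm above its underside. Lies on the board at the start; may be absent
- wad1_c (a point): wad of crumpled backing paper, about 36 (its x) x 38 (its y) x 34 mm high, 20 g, stiff, does not roll; a piece of waste. The point is its centre, 17 mm above its underside. Lies on the board at the start; may be absent
- wad2_c (a point): wad of crumpled backing paper, about 36 (its x) x 38 (its y) x 34 mm high, 20 g, stiff, does not roll; a piece of waste. The point is its centre, 17 mm above its underside. Lies on the board at the start; may be absent
- wad3_c (a point): wad of crumpled backing paper, about 36 (its x) x 38 (its y) x 34 mm high, 20 g, stiff, does not roll; a piece of waste. The point is its centre, 17 mm above its underside. Lies on the board at the start; may be absent
- tube0_c (a point): crushed stub of cardboard tube, brown, 28 (its x) x 44 (its y) x 24 mm high, 20 g, stiff; a piece of waste. The point is its centre, 12 mm above its underside. Lies on the board at the start; may be absent
- tube1_c (a point): crushed stub of cardboard tube, brown, 28 (its x) x 44 (its y) x 24 mm high, 20 g, stiff; a piece of waste. The point is its centre, 12 mm above its underside. Lies on the board at the start; may be absent
- snips_c (a point): bystander: small steel thread snips, about 120 mm long (along its x), 20 mm wide, 8 mm high, on the board's near right corner; the point is its middle, 4 mm above its underside
Things that resemble listed ones, but are neither listed nor needed, are in the scene too. Leave any turquoise look-alike of the part that bears tube1_c alone.

How it is judged:
On the way, in this order (a step that is already met when the one before it is completed fails the run):
1. every scrap is in the waste bin (x of wad0_c in the frame of bin_floor between -0.1 and 0.1 m and y of wad0_c in the frame of bin_floor between -0.075 and 0.075 m and z of wad0_c in the frame of bin_floor between -0.01 and 0.105 m and x of wad1_c in the frame of bin_floor between -0.1 and 0.1 m and y of wad1_c in the frame of bin_floor between -0.075 and 0.075 m and z of wad1_c in the frame of bin_floor between -0.01 and 0.105 m and x of wad2_c in the frame of bin_floor between -0.1 and 0.1 m and y of wad2_c in the frame of bin_floor between -0.075 and 0.075 m and z of wad2_c in the frame of bin_floor between -0.01 and 0.105 m and x of wad3_c in the frame of bin_floor between -0.1 and 0.1 m and y of wad3_c in the frame of bin_floor between -0.075 and 0.075 m and z of wad3_c in the frame of bin_floor between -0.01 and 0.105 m and x of tube0_c in the frame of bin_floor between -0.1 and 0.1 m and y of tube0_c in the frame of bin_floor between -0.075 and 0.075 m and z of tube0_c in the frame of bin_floor between -0.01 and 0.105 m and x of tube1_c in the frame of bin_floor between -0.1 and 0.1 m and y of tube1_c in the frame of bin_floor between -0.075 and 0.075 m and z of tube1_c in the frame of bin_floor between -0.01 and 0.105 m), for 0.2 s.
2. the hoop base is home, square against both stops (x of base_center in the frame of corner between -0.0345 and -0.0265 m and y of base_center in the frame of corner between -0.1145 and -0.1065 m and z of base_center in the frame of corner between 0.003 and 0.0085 m and angle between the x axis of base_center and the y axis of corner, either way round below 0.035 rad), for 0.2 s.
3. the cover lies on the base, lip in the window, with the base still home (all of step 2 and x of cover_center in the frame of base_center between -0.006 and 0.006 m and y of cover_center in the frame of base_center between -0.006 and 0.006 m and z of cover_center in the frame of base_center between 0.006 and 0.0115 m and angle between the z axis of cover_center and the z axis of base_center, either way round below 0.05 rad), for 0.2 s.
4. the hoop is lifted closed, cover on base, clear of the board (x of cover_center in the frame of base_center between -0.006 and 0.006 m and y of cover_center in the frame of base_center between -0.006 and 0.006 m and z of cover_center in the frame of base_center between 0.006 and 0.0115 m and angle between the z axis of cover_center and the z axis of base_center, either way round below 0.05 rad and z of base_center in the frame of corner above 0.02 m), for 0.1 s.
At the end, for the whole second after the job is handed in: Every scrap in the bin; the base level on the rack, a bracket on each rail (within 16 mm of mid-way between them, 42 mm along them, 4 mm in height); the cover on it, lip in the window (6 mm each way, seated to 2 mm). On the way: base within 4 mm of both stops, square to 0.035 rad (all of step 1 and x of cover_center in the frame of base_center between -0.006 and 0.006 m and y of cover_center in the frame of base_center between -0.006 and 0.006 m and z of cover_center in the frame of base_center between 0.006 and 0.0115 m and angle between the z axis of cover_center and the z axis of base_center, either way round below 0.05 rad and x of base_center in the frame of rack_top between -0.016 and 0.016 m and y of base_center in the frame of rack_top between -0.042 and 0.042 m and z of base_center in the frame of rack_top between -0.004 and 0.002 m and angle between base_center's own z axis and vertical below 0.05 rad and linear speed of each of base, cover below 0.02 m/s); the robot touches nothing.
It fails at once if the pin tin or the snips are moved more than 50 mm (distance of any of pin_tin_c, snips_c from where it was at the start of the episode above 0.05 m).
Of wad0, wad1, wad2, wad3, tube0, tube1 only 3 to 5 are there at a start; the rules pass over those that are not, and their reading is None.
At some moment in a run one of wad0, wad1, wad2, wad3, tube0, tube1, base may be knocked a few centimetres aside while the robot is not near it.
Once in a run the grip may slacken for a moment while it holds something.
It also fails if it takes over 208 s, if anything falls off the work surface, if the arm or the gripper's body presses on something with over 40 N, if the wrist force passes 120 N, or if a joint passes its speed limit or range.

## Robot

A 6-joint arm with a two-finger parallel gripper is mounted at the origin on the work surface. World frame = base frame: x ahead of the robot, y to its left, z up, the work surface at z = 0. Lengths are in m, angles in rad, forces in N, time in s.
With the tool pointing down it reaches from about 0.35 to 0.975 m from the base axis. Payload 4.9 kg.
Tool frame: the origin (TCP) lies midway between the tips of the shut fingers; the grasp point (between the pads) lies 19 mm behind it; z points along the fingers, y is the direction in which the jaws open and shut (so a half turn about z gives the same grasp; the last joint's range is limited). The gripper opens to 85 mm and grips with 20 to 120 N. Pads are 22 mm wide; open, the fingers measure 114 mm over their backs; the gripper's body (76 mm by 85 mm) begins 54 mm behind the grasp point. The pads swing forward as they close: fully open they stand 13 mm farther back than shut.
Start: joints at [1.016, 0.053, 1.613, -0, 1.476, -0.119], TCP at [0.264, 0.567, 0.231] pointing down, gripper open.
Joint ranges: [-3.01, 3.01], [-1.01, 2.22], [0.06, 2.58], [-1.02, 4.17], [0.09, 2.62], [-3.14, 3.14]. Speed limits (rad/s): [2.57, 2.57, 3.14, 3.14, 3.14, 3.14].

## Interface

Orientations are given as a unit quaternion [w, x, y, z].
In Python, from plant import manip, cams gives the robot as it stands.
- The arm moves only by the tool jog_arm, never from a script. Its argument "targets" is a list of rows, each a list of 4 numbers: the shift along the tool's x, y, z in m, then the turn about the tool's z in degrees. A call has 1 to 5 rows; each row is the pose to reach, as a shift and turn from the pose commanded when the call began, along the tool's axes at that moment; what a row does not reach only later rows make up. A row lasts 1/12 s, in which the tool goes at most 41.7 mm and 7.16 degrees, less where a joint would pass 70% of its speed; a pose out of reach is approached as far as the arm can. A call with a gripper value outside its range is refused whole. "fingers" is the opening, from 0 (shut) to 1 (fully open), set as the call begins (left out, the last holds). The fingers move at their own pace and stop on an object; the grip force is fixed at half the most. Time passes only in rows, so rows that repeat a pose let the fingers close. It gives the time, the measured TCP pose, the force and the opening at its end, in the units of the state.
- manip.state(): the state, without advancing time (a new reading comes with each control period).
- cams.grab_frame(name): name is "side" or "top" or "wrist"; returns the picture (480x640x3 uint8, red, green, blue); there is no depth.
- cams.get_calibration(name): a dict with "camera_matrix" (3x3 intrinsics, pixels), "cam_to_world" (4x4, takes a point from camera to world coordinates). Camera axes: x right, y up, looking along -z (the intrinsics and any distortion apply to the point x, -y, -z); pixel columns grow to the right and rows downward; lengths in m; the calibration is good to about 2 mm. A picture is of the moment at which its call begins: read the wrist's pose just before it. get_calibration takes no time and is no camera call; for the wrist camera it gives the pose at the moment of the call.
- manip.job_done(): hands the job in, once; it reports no verdict.
The state is a dict: "time": time; "joint_pos": joint angles; "joint_vel": joint speeds; "joint_efforts": joint torques, N m; "tool_pos": TCP position; "tool_rot": TCP orientation; "contact_force": force on the tool from outside, world axes, zero at the start; "ft_torque": the same for the moment, N m; "gripper_width": opening from 0.0 (shut) to 1.0 (fully open).
Only numpy, scipy, OpenCV 4.12 (cv2) and the standard library are available. Lean on these libraries where they do the work, as an engineer would, in place of code of your own. Each camera call takes 0.05 s, during which the arm holds its last target. There are 200 camera calls.

## Working session

There is one attempt and no reset: what is moved stays moved. The work goes in short steps, Python scripts to look and compute and a tool call to move; the robot and the scene stay as the last step left them, time stands still between calls to the robot, and variables do not carry over. Pictures are saved under pics/ and viewed, about 12 in all and at most 16, crops included, and the job is handed in when it is done.

Besides the shell and the picture viewer there is one more tool, called after ">>>" as a command line: name --pt "numbers of a row" for each row, then --argument value for the rest. jog_arm: Moves the arm, as the interface text tells. Its arguments: {"type":"object","properties":{"targets":{"type":"array"},"fingers":{"type":"number"}},"required":["targets"]}

```bash
ls; mkdir -p pics; cat > h.py <<'E'
import numpy as np, cv2
from plant import manip, cams
def shot(cam,name):
    c=cams.get_calibration(cam); im=cams.grab_frame(cam); cv2.imwrite(f'pics/{name}.png',im[:,:,::-1]); np.savez(f'pics/{name}.npz',K=c['camera_matrix'],T=c['cam_to_world']); return im
def load(name):
    d=np.load(f'pics/{name}.npz'); return cv2.imread(f'pics/{name}.png'),np.array(d['K']),np.array(d['T'])
def ray(K,T,u,v,z):
    d=np.linalg.inv(K)@[u,v,1]; d=T[:3,:3]@[d[0],-d[1],-d[2]]; o=T[:3,3]; return o+d*(z-o[2])/d[2]
def proj(K,T,p):
    q=T[:3,:3].T@(np.array(p)-T[:3,3]); q=K@[q[0],-q[1],-q[2]]; return q[:2]/q[2]
E
python3 - <<'E'
from h import *
for c in ('top','side','wrist'):
    shot(c,c+'0'); k=cams.get_calibration(c); print(c,k)
print(manip.state())
E
```

```text
pics
top {'camera_matrix': array([[522.85419292,   0.        , 317.58373152],
       [  0.        , 522.85419292, 241.41328805],
       [  0.        ,   0.        ,   1.        ]]), 'cam_to_world': array([[ 1.28608526e-02,  9.93331310e-01, -1.14575335e-01,
         3.67244782e-01],
       [-9.99898670e-01,  1.20765253e-02, -7.53703924e-03,
         4.19123426e-04],
       [-6.10310514e-03,  1.14660658e-01,  9.93385970e-01,
         1.14196568e+00],
       [ 0.00000000e+00,  0.00000000e+00,  0.00000000e+00,
         1.00000000e+00]])}
side {'camera_matrix': array([[568.07867608,   0.        , 317.31728886],
       [  0.        , 568.07867608, 234.416235  ],
       [  0.        ,   0.        ,   1.        ]]), 'cam_to_world': array([[-0.99590987,  0.06667668, -0.06097332,  0.40064398],
       [-0.08731952, -0.53690154,  0.83911384,  0.91184652],
       [ 0.02321266,  0.84100592,  0.54052772,  0.63834285],
       [ 0.        ,  0.        ,  0.        ,  1.        ]])}
wrist {'camera_matrix': array([[347.93898701,   0.        , 318.83342439],
       [  0.        , 347.93898701, 243.73368
[... 314 characters left out ...]
  ]])}
{'time': 0.15, 'joint_pos': array([ 1.01600767e+00,  5.32128814e-02,  1.61394653e+00, -6.91415393e-07,
        1.47597391e+00, -1.19002337e-01]), 'joint_vel': array([ 0.00103135, -0.00012052, -0.00600327, -0.00117241,  0.0001395 ,
       -0.00068098]), 'joint_efforts': array([ 1.75268651e-03, -3.94237912e+01, -3.70724559e+01, -7.11953112e-05,
        4.61615156e-03,  2.38039433e-05]), 'tool_pos': array([0.26358146, 0.5661878 , 0.23035983]), 'tool_rot': array([-2.54315653e-04,  2.16172982e-01,  9.76354776e-01, -7.27143275e-04]), 'contact_force': array([0.17423144, 0.10448419, 0.04926835]), 'ft_torque': array([-0.03312016,  0.01283645,  0.00992182]), 'gripper_width': 0.9985879973411496}
```

View pics/top0.png

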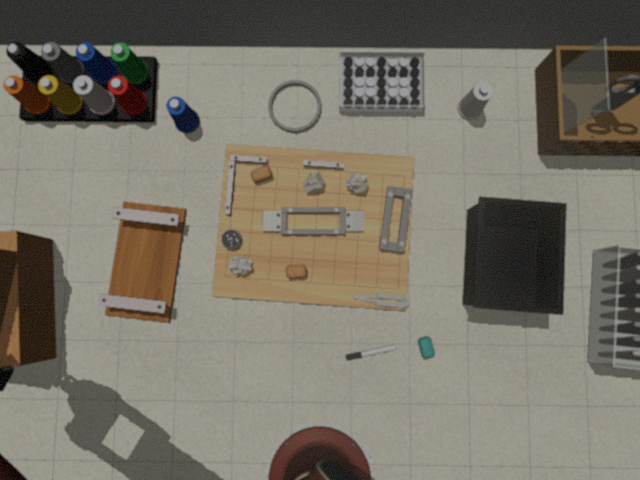

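View pics/side0.png

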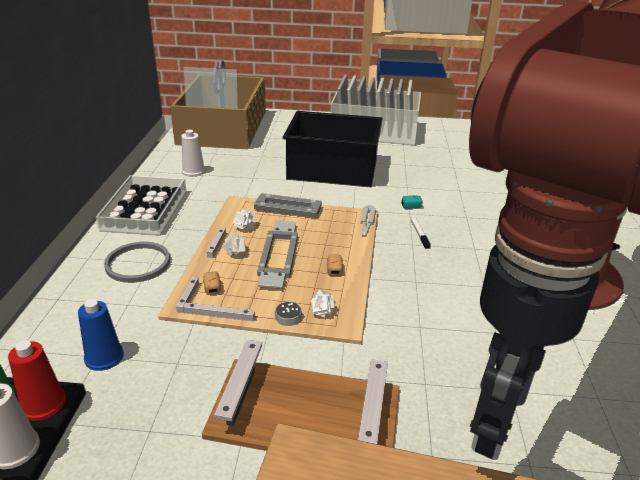

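Top view: five scraps on the board. Wads are at (314,183), (357,184) and (240,266); brown tubes are at (261,174) and (296,271). The base is at (313,221), the cover at (396,219), the tin at (232,240), the snips at (380,298), the bin at (515,255) and the rack at (145,262). The turquoise stub at (427,347) is the look-alike, off the board. I'll confirm with an enlarged crop and take measurements.

```bash
cat > m.py <<'E'
from h import *
im,K,T=load('top0')
cv2.imwrite('pics/crop1.png',cv2.resize(im[140:312,200:425],None,fx=3.5,fy=3.5,interpolation=cv2.INTER_CUBIC))
hsv=cv2.cvtColor(im,cv2.COLOR_BGR2HSV)
def rect(mask,z,amin,tag):
    cs,_=cv2.findContours(mask.astype(np.uint8),cv2.RETR_EXTERNAL,cv2.CHAIN_APPROX_NONE)
    for c in cs:
        if cv2.contourArea(c)<amin: continue
        P=np.array([ray(K,T,u,v,z)[:2] for u,v in c[:,0]],np.float32)
        (x,y),(w,h),a=cv2.minAreaRect(P)
        print(tag,c[:,0].mean(0).round(0),'xy',round(x,4),round(y,4),'size',round(w,4),round(h,4),'ang',round(a,1),'corners',cv2.boxPoints(((x,y),(w,h),a)).round(3).tolist() if amin>1500 else '')
roi=np.zeros(im.shape[:2],bool); roi[140:312,205:425]=1
H,S,V=[hsv[...,i].astype(int) for i in range(3)]
for p in [(330,280),(261,174),(296,271),(314,183),(283,221),(350,221),(145,262),(145,217),(396,192)]: print(p,hsv[p[1],p[0]])
board=roi&(S>60)
rect(cv2.morphologyEx(board.astype(np.uint8),cv2.MORPH_CLOSE,np.ones((25,25))),0.01,3000,'board')
gray=roi&(S<55)
gray[290:]=0
n=cv2.erode(board.astype(np.uint8),np.ones((1,1)))
rect(gray&cv2.morphologyEx(board.astype(np.uint8),cv2.MORPH_CLOSE,np.ones((41,41))).astype(bool),0.022,40,'gray')
tube=roi&(H<14)&(S>110)&(V<175)
rect(tube,0.03,40,'tube')
E
python3 m.py
```

```text
(330, 280) [ 18 101 154]
(261, 174) [ 16 121 146]
(296, 271) [ 15 123 145]
(314, 183) [ 20  27 115]
(283, 221) [ 15  13 119]
(350, 221) [ 22  19 144]
(145, 262) [ 15 156 124]
(145, 217) [  8  18 156]
(396, 192) [ 17  16 114]
board [314. 227.] xy 0.5327 0.0172 size 0.419 0.3399 ang 86.6 corners [[0.35100001096725464, -0.18199999630451202], [0.6899999976158142, -0.20200000703334808], [0.7149999737739563, 0.2160000056028366], [0.375, 0.23600000143051147]]
gray [240. 265.] xy 0.4435 0.1748 size 0.0387 0.0474 ang 0.7 corners 
gray [231. 239.] xy 0.4994 0.196 size 0.0394 0.0389 ang 1.7 corners 
gray [313. 221.] xy 0.542 0.0205 size 0.0592 0.219 ang 0.7 corners 
gray [396. 219.] xy 0.548 -0.159 size 0.0543 0.1405 ang 81.9 corners 
gray [357. 183.] xy 0.6259 -0.0755 size 0.0449 0.0418 ang 64.3 corners 
gray [313. 182.] xy 0.627 0.0206 size 0.0401 0.0437 ang 0.7 corners 
gray [323. 164.] xy 0.6677 -0.0007 size 0.0886 0.014 ang 86.7 corners 
gray [237. 176.] xy 0.6181 0.1695 size 0.0818 0.1339 ang 85.6 corners
```

View pics/crop1.png

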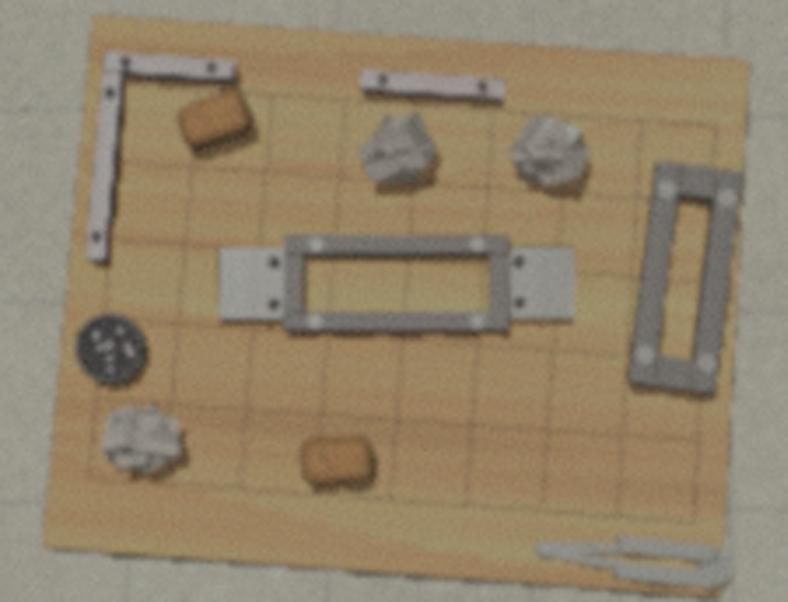

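The crop confirms three white wads, two brown tubes (neither turquoise), the two-part base with steel brackets, and the cover on the right with no brackets. The corner is at crop (122,78).

```bash
cat > m2.py <<'E'
from m import *
print('----')
for n,p,z in [('tubeA',(261.7,174.6),.026),('tubeB',(296.6,271.7),.026),('corner',(200+122/3.5,140+78/3.5),.024)]: print(n,ray(K,T,*p,z).round(4))
full=np.zeros(im.shape[:2],bool); full[190:330,90:200]=1
rect(cv2.morphologyEx((full&(S>90)).astype(np.uint8),cv2.MORPH_CLOSE,np.ones((9,9))),0.012,2000,'foot')
rect(full&(S<45)&(V>125)&(cv2.morphologyEx((full&(S>90)).astype(np.uint8),cv2.MORPH_CLOSE,np.ones((45,45)))>0),0.055,100,'rail')
b=np.zeros(im.shape[:2],bool); b[190:325,455:580]=1
rect(b&(V<60),0.12,2000,'bin')
E
python3 m2.py | sed '1,/----/d'
python3 - <<'E'
import cv2
im=cv2.imread('pics/top0.png');a=cv2.resize(im[190:330,90:200],None,fx=3.6,fy=3.6);b=cv2.resize(im[190:330,460:570],None,fx=3.6,fy=3.6)
b=cv2.convertScaleAbs(b,alpha=3)
cv2.imwrite('pics/rb.png',cv2.hconcat([a,b]))
E
```

```text
tubeA [0.6412 0.1327 0.026 ]
tubeB [0.4303 0.0528 0.026 ]
corner [0.6686 0.1925 0.024 ]
foot [147. 262.] xy 0.4502 0.3811 size 0.14 0.2478 ang 84.1 corners [[0.3199999928474426, 0.3240000009536743], [0.5659999847412109, 0.29899999499320984], [0.5809999704360962, 0.43799999356269836], [0.33399999141693115, 0.46299999952316284]]
rail [136. 304.] xy 0.3585 0.3822 size 0.1177 0.0234 ang 84.3 corners 
rail [150. 216.] xy 0.5413 0.3634 size 0.1176 0.023 ang 84.1 corners 
bin [516. 256.] xy 0.4643 -0.3775 size 0.1918 0.218 ang 86.0 corners [[0.3490000069141388, -0.4659999907016754], [0.5659999847412109, -0.48100000619888306], [0.5799999833106995, -0.289000004529953], [0.3619999885559082, -0.27399998903274536]]
```

View pics/rb.png

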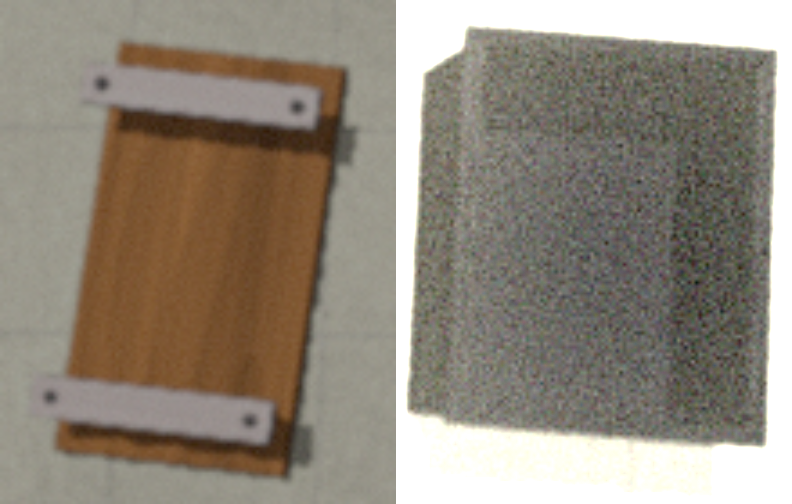

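>>> jog_arm --pt "0 0 0 -7" --pt "0 0 0 -14" --pt "0 0 0 -21" --pt "0 0 0 -25" --pt "0 0 0 -25" --fingers 0.8

```text
time: 0.57
tool_pos: [0.2637, 0.5664, 0.2308]
tool_rot: [-0.0, -0.001, 1.0, -0.0]
contact_force: [1.0, 0.2, -0.6]
gripper_width: 0.801
```

The rack crop shows rail centres at px (145.8,216.4) and (132.2,304.2). The bin rim is centred near px (520,255). I'm starting with the wad by the tin, at (0.4435, 0.175).

>>> jog_arm --pt "-0.08 -0.174 0 0" --pt "-0.08 -0.174 0 0" --pt "-0.08 -0.174 0 0" --pt "-0.08 -0.174 0 0" --pt "-0.08 -0.174 0 0"

```text
time: 0.98
tool_pos: [0.3448, 0.3897, 0.231]
tool_rot: [0.0, 0.002, 1.0, -0.001]
contact_force: [-0.1, -0.1, -0.7]
gripper_width: 0.805
```

>>> jog_arm --pt "-0.08 -0.174 0 0" --pt "-0.08 -0.174 0 0" --pt "-0.08 -0.174 0 0" --pt "-0.08 -0.174 0 0" --pt "-0.08 -0.174 0 0"

```text
time: 1.4
tool_pos: [0.4249, 0.2156, 0.2313]
tool_rot: [0.0, 0.002, 1.0, -0.0]
contact_force: [-0.3, 0.0, -0.2]
gripper_width: 0.798
```

>>> jog_arm --pt "-0.02 -0.043 0 0" --pt "-0.02 -0.043 0 0" --pt "-0.02 -0.043 0.03 0" --pt "-0.02 -0.043 0.06 0" --pt "-0.02 -0.043 0.09 0"

```text
time: 1.82
tool_pos: [0.4445, 0.1756, 0.1409]
tool_rot: [0.001, 0.001, 1.0, 0.0]
contact_force: [-0.8, -0.5, 0.4]
gripper_width: 0.803
```

```bash
cat > m3.py <<'E'
from h import *
im,K,T=load('top0')
for n,p,z in [('railF',(145.8,216.4),.055),('railN',(132.2,304.2),.055),('bin',(520.3,255.3),.12)]: print(n,ray(K,T,*p,z).round(4))
E
python3 m3.py; python3 -c "
from h import *
shot('wrist','w1'); print(cams.get_calibration('wrist')['cam_to_world'],manip.state()['tool_pos'])"
```

```text
railF [0.5413 0.3716 0.055 ]
railN [0.3572 0.3904 0.055 ]
bin [ 0.4626 -0.3889  0.12  ]
[[ 1.37502275e-03 -9.51341200e-01 -3.08136384e-01  3.59223662e-01]
 [ 9.99992804e-01  2.18616316e-04  3.78739482e-03  1.75718152e-01]
 [-3.53574109e-03 -3.08139375e-01  9.51334654e-01  2.75634365e-01]
 [ 0.00000000e+00  0.00000000e+00  0.00000000e+00  1.00000000e+00]] [0.43982172 0.1747275  0.13329972]
```

View pics/w1.png

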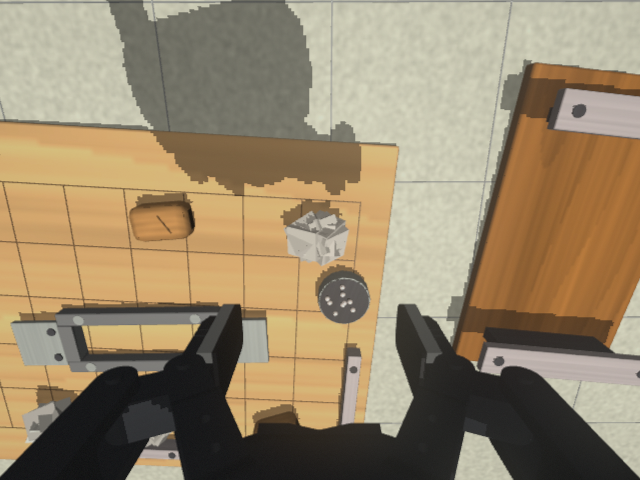

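The wrist view shows the wad at (317,238), which casts to (0.439, 0.175) and agrees with the top view. Tin at (343,297) clear of the fingers. I'm descending and grasping.

>>> jog_arm --pt "0 0 0.04 0" --pt "0 0 0.08 0" --pt "0 0 0.11 0" --pt "0 0 0.125 0" --pt "0 0 0.125 0"

```text
time: 2.28
tool_pos: [0.4404, 0.1752, 0.0125]
tool_rot: [-0.004, 0.0, 1.0, -0.001]
contact_force: [-0.7, -0.5, -0.8]
gripper_width: 0.802
```

>>> jog_arm --pt "0 0 0 0" --pt "0 0 0 0" --pt "0 0 0 0" --pt "0 0 0 0" --pt "0 0 0 0" --fingers 0

```text
time: 2.7
tool_pos: [0.4464, 0.1763, 0.0191]
tool_rot: [0.003, -0.0, 1.0, 0.001]
contact_force: [0.8, 0.5, 7.2]
gripper_width: 0.465
```

>>> jog_arm --pt "0 0 -0.03 0" --pt "0 0 -0.07 0" --pt "0 0 -0.11 0" --pt "0 0 -0.15 0" --pt "0 0 -0.18 0"

```text
time: 3.12
tool_pos: [0.4449, 0.1759, 0.201]
tool_rot: [0.003, -0.0, 1.0, 0.001]
contact_force: [1.3, 0.4, -0.0]
gripper_width: 0.468
```

>>> jog_arm --pt "-0.006 -0.188 0 0" --pt "-0.006 -0.188 0 0" --pt "-0.006 -0.188 0 0" --pt "-0.006 -0.188 0 0" --pt "-0.006 -0.188 0 0"

```text
time: 3.53
tool_pos: [0.45, -0.0157, 0.1973]
tool_rot: [0.001, 0.001, 1.0, -0.001]
contact_force: [0.1, -0.9, -0.3]
gripper_width: 0.468
```

>>> jog_arm --pt "-0.026 -0.188 0 0" --pt "-0.026 -0.188 0 0" --pt "-0.026 -0.188 0 0" --pt "-0.026 -0.188 0 0" --pt "-0.026 -0.188 0 0"

```text
time: 3.95
tool_pos: [0.4762, -0.2042, 0.1973]
tool_rot: [0.001, 0.001, 1.0, -0.001]
contact_force: [0.6, -0.1, 0.7]
gripper_width: 0.462
```

>>> jog_arm --pt "-0.027 -0.189 0 0" --pt "-0.027 -0.189 0 0" --pt "-0.027 -0.189 0 0" --pt "-0.027 -0.189 0 0" --pt "-0.027 -0.189 0 0"

```text
time: 4.37
tool_pos: [0.5031, -0.3933, 0.197]
tool_rot: [0.0, 0.001, 1.0, -0.001]
contact_force: [-0.2, -0.2, -0.5]
gripper_width: 0.465
```

>>> jog_arm --pt "0 0 0.03 0" --pt "0 0 0.07 0" --pt "0 0 0.07 0"

```text
time: 4.62
tool_pos: [0.4994, -0.3864, 0.1181]
tool_rot: [-0.005, 0.0, 1.0, 0.005]
contact_force: [-1.7, 1.3, -2.6]
gripper_width: 0.462
```

>>> jog_arm --pt "0 0 0 0" --pt "0 0 0 0" --pt "0 0 0 0" --pt "0 0 0 0" --fingers 0.8

```text
time: 4.95
tool_pos: [0.5048, -0.3902, 0.1298]
tool_rot: [0.002, -0.001, 1.0, -0.002]
contact_force: [0.9, 0.1, 0.9]
gripper_width: 0.798
```

>>> jog_arm --pt "0 0 -0.035 0" --pt "0 0 -0.07 0"

```text
time: 5.12
tool_pos: [0.5025, -0.3881, 0.196]
tool_rot: [-0.001, -0.0, 1.0, 0.001]
contact_force: [1.3, -1.4, 0.9]
gripper_width: 0.8
```

```bash
python3 -c "
from h import *
shot('top','t2'); s=shot('side','s2');a=cv2.imread('pics/t2.png')[130:330,200:600];b=cv2.imread('pics/s2.png')[90:400,150:550]
cv2.imwrite('pics/v2.png',cv2.resize(cv2.vconcat([a,b]),None,fx=1.17,fy=1.17))"
```

```text
(no output)
```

View pics/v2.png

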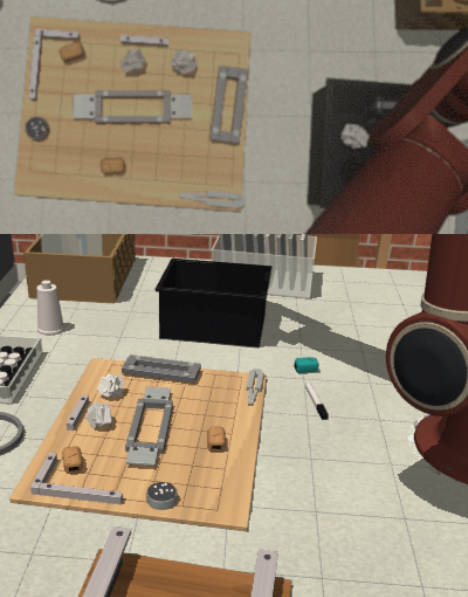

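The wad is in the bin at crop (355,135), and everything else is unmoved. Next is tube B.

>>> jog_arm --pt "0.026 0.17 0 0" --pt "0.026 0.17 0 0" --pt "0.026 0.17 0 0" --pt "0.026 0.17 0 0" --pt "0.026 0.17 0 0"

```text
time: 5.63
tool_pos: [0.4767, -0.2144, 0.1974]
tool_rot: [0.001, -0.002, 1.0, 0.001]
contact_force: [-0.5, -0.1, -0.2]
gripper_width: 0.804
```

>>> jog_arm --pt "0.026 0.17 0 0" --pt "0.026 0.17 0 0" --pt "0.026 0.17 0 0" --pt "0.026 0.17 0 0" --pt "0.026 0.17 0 0"

```text
time: 6.05
tool_pos: [0.4508, -0.0448, 0.1978]
tool_rot: [0.001, -0.003, 1.0, 0.001]
contact_force: [-0.7, -0.5, 0.8]
gripper_width: 0.797
```

>>> jog_arm --pt "0.02 0.103 0 0" --pt "0.02 0.103 0 0" --pt "0.02 0.103 0 0" --pt "0.02 0.103 0.03 0" --pt "0.02 0.103 0.06 0"

```text
time: 6.47
tool_pos: [0.4339, 0.0546, 0.1397]
tool_rot: [0.005, -0.002, 1.0, -0.0]
contact_force: [0.0, 0.3, -0.5]
gripper_width: 0.801
```

>>> jog_arm --pt "0 0 0.04 0" --pt "0 0 0.08 0" --pt "0 0 0.105 0" --pt "0 0 0.12 0" --pt "0 0 0.12 0"

```text
time: 6.88
tool_pos: [0.4287, 0.0534, 0.0134]
tool_rot: [-0.003, -0.0, 1.0, -0.0]
contact_force: [-1.0, 0.0, 0.1]
gripper_width: 0.802
```

>>> jog_arm --pt "0 0 0 0" --pt "0 0 0 0" --pt "0 0 0 0" --pt "0 0 0 0" --pt "0 0 0 0" --fingers 0

```text
time: 7.3
tool_pos: [0.4335, 0.0534, 0.0189]
tool_rot: [0.003, -0.0, 1.0, -0.0]
contact_force: [-0.8, -0.3, 7.0]
gripper_width: 0.501
```

>>> jog_arm --pt "0 0 -0.03 0" --pt "0 0 -0.07 0" --pt "0 0 -0.11 0" --pt "0 0 -0.15 0" --pt "0 0 -0.18 0"

```text
time: 7.72
tool_pos: [0.432, 0.0537, 0.2009]
tool_rot: [0.003, -0.0, 1.0, -0.0]
contact_force: [0.6, -0.6, 0.4]
gripper_width: 0.498
```

>>> jog_arm --pt "0 -0.165 0 0" --pt "0 -0.165 0 0" --pt "0 -0.165 0 0" --pt "0 -0.165 0 0" --pt "0 -0.165 0 0"

```text
time: 8.13
tool_pos: [0.431, -0.117, 0.1975]
tool_rot: [0.001, 0.003, 1.0, -0.002]
contact_force: [0.3, 0.8, -0.4]
gripper_width: 0.5
```

>>> jog_arm --pt "0 -0.165 0 0" --pt "0 -0.165 0 0" --pt "0 -0.165 0 0" --pt "0 -0.165 0 0" --pt "0 -0.165 0 0"

```text
time: 8.55
tool_pos: [0.4309, -0.2817, 0.1971]
tool_rot: [0.0, 0.003, 1.0, -0.002]
contact_force: [-0.2, 0.9, 0.4]
gripper_width: 0.498
```

>>> jog_arm --pt "0 -0.112 0 0" --pt "0 -0.112 0 0" --pt "0 -0.112 0 0" --pt "0 -0.112 0.035 0" --pt "0 -0.112 0.07 0"

```text
time: 8.97
tool_pos: [0.4331, -0.3916, 0.1293]
tool_rot: [0.003, 0.001, 1.0, -0.003]
contact_force: [0.1, -0.4, -0.8]
gripper_width: 0.496
```

>>> jog_arm --pt "0 0 0 0" --pt "0 0 0 0" --pt "0 0 0 0" --pt "0 0 0 0" --fingers 0.8

```text
time: 9.3
tool_pos: [0.4328, -0.3891, 0.1295]
tool_rot: [0.002, -0.001, 1.0, -0.002]
contact_force: [-0.7, 0.1, 0.8]
gripper_width: 0.799
```

>>> jog_arm --pt "0 0 -0.035 0" --pt "0 0 -0.07 0"

```text
time: 9.47
tool_pos: [0.431, -0.3872, 0.197]
tool_rot: [-0.001, -0.001, 1.0, 0.001]
contact_force: [1.2, -1.1, 0.5]
gripper_width: 0.802
```

```bash
sed 's/top0/t3/;s/H<14/H<20/;s/S>110)&(V<175)/S>113)\&(V<160)/' m.py > m_t3.py; python3 -c "
from h import *
shot('top','t3')"; python3 m_t3.py | grep -E "gray|tube"
```

```text
gray [231. 239.] xy 0.4984 0.1959 size 0.0414 0.0389 ang 1.7 corners 
gray [313. 221.] xy 0.542 0.0206 size 0.0592 0.2192 ang 0.7 corners 
gray [396. 219.] xy 0.5481 -0.1594 size 0.0542 0.1412 ang 82.5 corners 
gray [357. 183.] xy 0.627 -0.0744 size 0.0423 0.0459 ang 0.6 corners 
gray [313. 182.] xy 0.6263 0.0197 size 0.0387 0.0474 ang 49.7 corners 
gray [323. 164.] xy 0.6677 -0.0007 size 0.0888 0.0146 ang 86.5 corners 
gray [237. 176.] xy 0.6182 0.1694 size 0.0818 0.1342 ang 85.6 corners 
tube [261. 173.] xy 0.6411 0.1335 size 0.0301 0.0408 ang 25.2 corners
```

>>> jog_arm --pt "-0.0975 0.157 0 0" --pt "-0.0975 0.157 0 0" --pt "-0.0975 0.157 0 0" --pt "-0.0975 0.157 0 0" --pt "-0.0975 0.157 0 0"

```text
time: 9.93
tool_pos: [0.5316, -0.2278, 0.1995]
tool_rot: [0.003, -0.002, 1.0, -0.001]
contact_force: [-0.1, -0.6, -0.5]
gripper_width: 0.803
```

>>> jog_arm --pt "-0.0975 0.157 0 0" --pt "-0.0975 0.157 0 0" --pt "-0.0975 0.157 0 0" --pt "-0.0975 0.157 0 0" --pt "-0.0975 0.157 0 0"

```text
time: 10.35
tool_pos: [0.629, -0.0699, 0.1996]
tool_rot: [0.003, -0.002, 1.0, 0.0]
contact_force: [1.1, -0.7, -0.2]
gripper_width: 0.803
```

>>> jog_arm --pt "0 0 0.035 0" --pt "0 0 0.07 0" --pt "0 0 0.105 0" --pt "0 0 0.14 0" --pt "0 0 0.14 0"

```text
time: 10.77
tool_pos: [0.6218, -0.0727, 0.0502]
tool_rot: [-0.005, -0.001, 1.0, 0.001]
contact_force: [-1.6, 0.4, -1.7]
gripper_width: 0.797
```

>>> jog_arm --pt "0 0 0.025 0" --pt "0 0 0.04 0" --pt "0 0 0.04 0"

```text
time: 11.02
tool_pos: [0.6251, -0.0739, 0.0152]
tool_rot: [-0.001, -0.0, 1.0, 0.0]
contact_force: [-1.8, -0.0, -0.8]
gripper_width: 0.8
```

>>> jog_arm --pt "0 0 0 0" --pt "0 0 0 0" --pt "0 0 0 0" --pt "0 0 0 0" --pt "0 0 0 0" --fingers 0

```text
time: 11.43
tool_pos: [0.6283, -0.0747, 0.0193]
tool_rot: [0.002, -0.0, 1.0, -0.001]
contact_force: [-0.4, 0.7, 6.3]
gripper_width: 0.449
```

>>> jog_arm --pt "0 0 -0.03 0" --pt "0 0 -0.07 0" --pt "0 0 -0.11 0" --pt "0 0 -0.15 0" --pt "0 0 -0.18 0"

```text
time: 11.85
tool_pos: [0.6271, -0.0744, 0.2012]
tool_rot: [0.002, -0.0, 1.0, -0.001]
contact_force: [1.2, -0.1, -0.1]
gripper_width: 0.453
```

>>> jog_arm --pt "0.073 -0.157 0 0" --pt "0.073 -0.157 0 0" --pt "0.073 -0.157 0 0" --pt "0.073 -0.157 0 0" --pt "0.073 -0.157 0 0"

```text
time: 12.27
tool_pos: [0.5509, -0.2362, 0.1971]
tool_rot: [-0.0, 0.002, 1.0, -0.001]
contact_force: [0.5, -0.3, 0.3]
gripper_width: 0.454
```

>>> jog_arm --pt "0.073 -0.157 0 0" --pt "0.073 -0.157 0 0" --pt "0.073 -0.157 0 0" --pt "0.073 -0.157 0 0" --pt "0.073 -0.157 0 0"

```text
time: 12.68
tool_pos: [0.4777, -0.3932, 0.197]
tool_rot: [-0.0, 0.002, 1.0, -0.001]
contact_force: [-0.7, 0.6, -0.2]
gripper_width: 0.45
```

>>> jog_arm --pt "0 0 0 0" --pt "0 0 0.035 0" --pt "0 0 0.06 0" --pt "0 0 0.06 0"

```text
time: 13.02
tool_pos: [0.4783, -0.3841, 0.13]
tool_rot: [-0.004, -0.001, 1.0, 0.004]
contact_force: [-1.3, 0.9, -1.8]
gripper_width: 0.453
```

>>> jog_arm --pt "0 0 0 0" --pt "0 0 0 0" --pt "0 0 0 0" --pt "0 0 0 0" --fingers 0.8

```text
time: 13.35
tool_pos: [0.4816, -0.3889, 0.1389]
tool_rot: [0.001, -0.001, 1.0, -0.001]
contact_force: [0.3, -0.5, -0.3]
gripper_width: 0.798
```

>>> jog_arm --pt "0 0 -0.035 0" --pt "0 0 -0.06 0"

```text
time: 13.52
tool_pos: [0.4803, -0.388, 0.1978]
tool_rot: [-0.0, -0.0, 1.0, 0.0]
contact_force: [0.1, -1.1, 1.0]
gripper_width: 0.797
```

```bash
sed -i 's/t3/t4/' m_t3.py; python3 -c "
from h import *
shot('top','t4')"; python3 m_t3.py | grep -E "gray|tube"
```

```text
Traceback (most recent call last):
  File "m_t3.py", line 16, in <module>
    rect(cv2.morphologyEx(board.astype(np.uint8),cv2.MORPH_CLOSE,np.ones((25,25))),0.01,3000,'board')
    ~~~~^^^^^^^^^^^^^^^^^^^^^^^^^^^^^^^^^^^^^^^^^^^^^^^^^^^^^^^^^^^^^^^^^^^^^^^^^^^^^^^^^^^^^^^^^^^^^
  File "m_t3.py", line 9, in rect
    P=np.array([ray(K,T,u,v,z)[:2] for u,v in c[:,0]],np.float42)
                                                      ^^^^^^^^^^
AttributeError: module 'numpy' has no attribute 'float42'. Did you mean: 'float32'?
```

```bash
sed -i 's/float42/float32/' m_t3.py; sed "s/load('t4')/load(__import__('sys').argv[1])/" m_t3.py > mt.py;  python3 mt.py t4 | grep -E "gray|tube"
```

```text
gray [231. 239.] xy 0.4983 0.1959 size 0.0415 0.0389 ang 1.7 corners 
gray [313. 221.] xy 0.542 0.0197 size 0.0592 0.221 ang 0.7 corners 
gray [396. 219.] xy 0.5479 -0.1593 size 0.0542 0.1409 ang 82.5 corners 
gray [313. 182.] xy 0.627 0.0206 size 0.0401 0.0437 ang 0.7 corners 
gray [323. 164.] xy 0.6676 -0.0007 size 0.0888 0.0145 ang 86.7 corners 
gray [237. 176.] xy 0.6183 0.1688 size 0.0818 0.1336 ang 86.3 corners 
tube [262. 174.] xy 0.6425 0.1345 size 0.0317 0.0419 ang 19.3 corners
```

>>> jog_arm --pt "-0.0486 0.1362 0 0" --pt "-0.0486 0.1362 0 0" --pt "-0.0486 0.1362 0 0" --pt "-0.0486 0.1362 0 0"

```text
time: 13.9
tool_pos: [0.5304, -0.2487, 0.198]
tool_rot: [0.001, -0.001, 1.0, 0.0]
contact_force: [0.3, -0.5, -0.3]
gripper_width: 0.799
```

>>> jog_arm --pt "-0.0486 0.1362 0 0" --pt "-0.0486 0.1362 0 0" --pt "-0.0486 0.1362 0 0" --pt "-0.0486 0.1362 0 0"

```text
time: 14.23
tool_pos: [0.5789, -0.1119, 0.198]
tool_rot: [0.002, -0.002, 1.0, 0.0]
contact_force: [0.2, 1.3, 0.6]
gripper_width: 0.798
```

>>> jog_arm --pt "-0.0486 0.1362 0 0" --pt "-0.0486 0.1362 0 0" --pt "-0.0486 0.1362 0 0" --pt "-0.0486 0.1362 0 0" --pt "-0.0486 0.1362 0 0"

```text
time: 14.65
tool_pos: [0.6273, 0.0245, 0.1978]
tool_rot: [0.001, -0.003, 1.0, 0.001]
contact_force: [-0.8, 0.2, -0.5]
gripper_width: 0.798
```

>>> jog_arm --pt "0 0 0.035 0" --pt "0 0 0.07 0" --pt "0 0 0.105 0" --pt "0 0 0.14 0" --pt "0 0 0.14 0"

```text
time: 15.07
tool_pos: [0.6202, 0.02, 0.0486]
tool_rot: [-0.007, 0.0, 1.0, 0.0]
contact_force: [-1.9, 0.1, -1.4]
gripper_width: 0.8
```

>>> jog_arm --pt "0 0 0.025 0" --pt "0 0 0.04 0" --pt "0 0 0.04 0"

```text
time: 15.32
tool_pos: [0.6242, 0.02, 0.0144]
tool_rot: [-0.002, -0.0, 1.0, 0.0]
contact_force: [-1.2, 0.4, -0.7]
gripper_width: 0.802
```

>>> jog_arm --pt "0 0 0 0" --pt "0 0 0 0" --pt "0 0 0 0" --pt "0 0 0 0" --pt "0 0 0 0" --fingers 0

```text
time: 15.73
tool_pos: [0.6279, 0.0201, 0.0191]
tool_rot: [0.002, -0.0, 1.0, -0.0]
contact_force: [0.4, -0.6, 6.5]
gripper_width: 0.449
```

>>> jog_arm --pt "0 0 -0.03 0" --pt "0 0 -0.07 0" --pt "0 0 -0.11 0" --pt "0 0 -0.15 0" --pt "0 0 -0.18 0"

```text
time: 16.15
tool_pos: [0.6268, 0.0204, 0.201]
tool_rot: [0.002, -0.0, 1.0, -0.0]
contact_force: [1.3, 0.8, -0.5]
gripper_width: 0.454
```

>>> jog_arm --pt "0.06 -0.1362 0 0" --pt "0.06 -0.1362 0 0" --pt "0.06 -0.1362 0 0" --pt "0.06 -0.1362 0 0"

```text
time: 16.48
tool_pos: [0.5646, -0.1186, 0.1971]
tool_rot: [0.0, 0.0, 1.0, -0.001]
contact_force: [-0.4, -0.3, -0.3]
gripper_width: 0.444
```

>>> jog_arm --pt "0.06 -0.1362 0 0" --pt "0.06 -0.1362 0 0" --pt "0.06 -0.1362 0 0" --pt "0.06 -0.1362 0 0"

```text
time: 16.82
tool_pos: [0.5043, -0.2552, 0.1969]
tool_rot: [0.0, 0.001, 1.0, -0.001]
contact_force: [0.4, -0.1, -0.4]
gripper_width: 0.447
```

>>> jog_arm --pt "0.06 -0.1362 0 0" --pt "0.06 -0.1362 0 0" --pt "0.06 -0.1362 0 0" --pt "0.06 -0.1362 0 0" --pt "0.06 -0.1362 0.04 0"

```text
time: 17.23
tool_pos: [0.448, -0.3971, 0.1662]
tool_rot: [0.006, 0.002, 1.0, -0.008]
contact_force: [2.6, -2.0, 2.1]
gripper_width: 0.447
```

>>> jog_arm --pt "0 0 0 0" --pt "0 0 0 0" --pt "0 0 0 0" --pt "0 0 0 0" --fingers 0.75

```text
time: 17.57
tool_pos: [0.4473, -0.3886, 0.1586]
tool_rot: [0.001, -0.001, 1.0, -0.001]
contact_force: [-0.2, 0.1, 0.4]
gripper_width: 0.756
```

>>> jog_arm --pt "0 0 -0.02 0" --pt "0 0 -0.04 0"

```text
time: 17.73
tool_pos: [0.4464, -0.3875, 0.1973]
tool_rot: [-0.0, -0.001, 1.0, 0.0]
contact_force: [-0.6, -0.5, 1.2]
gripper_width: 0.751
```

```bash
python3 -c "
from h import *
shot('top','t5')"; python3 mt.py t5 | grep -E "gray|tube"
```

```text
gray [231. 239.] xy 0.4994 0.196 size 0.0394 0.0389 ang 1.7 corners 
gray [313. 221.] xy 0.542 0.0206 size 0.0592 0.2192 ang 0.7 corners 
gray [396. 219.] xy 0.5479 -0.1594 size 0.0541 0.1415 ang 82.4 corners 
gray [323. 164.] xy 0.6678 -0.0007 size 0.0888 0.0141 ang 86.7 corners 
gray [237. 176.] xy 0.6181 0.1691 size 0.0819 0.1335 ang 86.1 corners 
tube [261. 175.] xy 0.6417 0.1338 size 0.0293 0.041 ang 25.7 corners
```

>>> jog_arm --pt "-0.0648 0.174 0 0" --pt "-0.0648 0.174 0 0" --pt "-0.0648 0.174 0 0" --pt "-0.0648 0.174 0 0" --pt "-0.0648 0.174 0 0" --fingers 0.72

```text
time: 18.2
tool_pos: [0.5128, -0.2102, 0.1985]
tool_rot: [0.002, -0.002, 1.0, -0.0]
contact_force: [-0.0, -0.3, -0.2]
gripper_width: 0.722
```

>>> jog_arm --pt "-0.0648 0.174 0 0" --pt "-0.0648 0.174 0 0" --pt "-0.0648 0.174 0 0" --pt "-0.0648 0.174 0 0" --pt "-0.0648 0.174 0 0"

```text
time: 18.62
tool_pos: [0.5773, -0.0355, 0.1986]
tool_rot: [0.002, -0.003, 1.0, 0.0]
contact_force: [0.3, 0.5, -0.6]
gripper_width: 0.72
```

>>> jog_arm --pt "-0.0648 0.174 0 0" --pt "-0.0648 0.174 0 0" --pt "-0.0648 0.174 0 0" --pt "-0.0648 0.174 0 -5" --pt "-0.0648 0.174 0 -10"

```text
time: 19.03
tool_pos: [0.6417, 0.1391, 0.1986]
tool_rot: [0.002, -0.092, 0.996, 0.001]
contact_force: [0.4, -0.5, 0.1]
gripper_width: 0.722
```

>>> jog_arm --pt "0 0 0.035 0" --pt "0 0 0.07 0" --pt "0 0 0.105 0" --pt "0 0 0.12 0" --pt "0 0 0.12 0"

```text
time: 19.45
tool_pos: [0.6373, 0.1341, 0.0722]
tool_rot: [-0.004, -0.088, 0.996, -0.0]
contact_force: [-0.2, -0.6, -0.1]
gripper_width: 0.714
```

```bash
python3 -c "
from h import *
shot('wrist','w6'); print(manip.state()['tool_pos'])"
```

```text
[0.63935045 0.13411142 0.07543158]
```

View pics/w6.png

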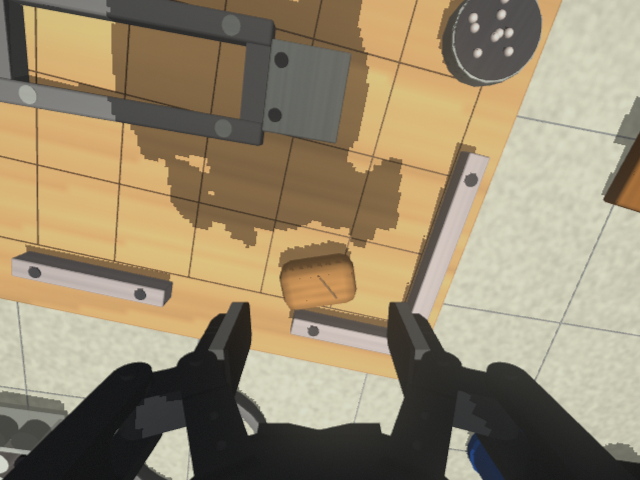

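Wrist view: tube centred at (318,280), the far stop begins just below it at row 315, and the side stop is at column 410. The lateral alignment is good, so I'll check the range by ray.

```bash
python3 -c "
from h import *
im,K,T=load('w6')
for n,p,z in [('tube',(318,277),.03),('corner',(404,333),.024),('bar inner left end',(292,311),.024),('far segment near end',(170,283),.024),('far seg other end',(13,256),.024)]: print(n,ray(K,T,*p,z).round(4))"
```

```text
tube [0.6368 0.134  0.03  ]
corner [0.6675 0.1943 0.024 ]
bar inner left end [0.6645 0.1226 0.024 ]
far segment near end [0.6588 0.048  0.024 ]
far seg other end [ 0.6576 -0.0428  0.024 ]
```

>>> jog_arm --pt "0.002 0 0.03 0" --pt "0.002 0 0.05 0" --pt "0.002 0 0.059 0" --pt "0.002 0 0.059 0"

```text
time: 19.83
tool_pos: [0.6383, 0.1334, 0.0175]
tool_rot: [-0.0, -0.087, 0.996, 0.0]
contact_force: [-0.6, -0.0, 0.5]
gripper_width: 0.72
```

>>> jog_arm --pt "0 0 0 0" --pt "0 0 0 0" --pt "0 0 0 0" --pt "0 0 0 0" --pt "0 0 0 0" --fingers 0

```text
time: 20.25
tool_pos: [0.6407, 0.1336, 0.0206]
tool_rot: [0.003, -0.087, 0.996, -0.0]
contact_force: [-0.5, -0.5, 7.6]
gripper_width: 0.51
```

>>> jog_arm --pt "0 0 -0.03 0" --pt "0 0 -0.07 0" --pt "0 0 -0.11 0" --pt "0 0 -0.15 5" --pt "0 0 -0.179 10"

```text
time: 20.67
tool_pos: [0.6395, 0.1335, 0.2017]
tool_rot: [0.003, 0.002, 1.0, 0.0]
contact_force: [0.2, 0.3, -0.1]
gripper_width: 0.509
```

>>> jog_arm --pt "0.055 -0.174 0 0" --pt "0.055 -0.174 0 0" --pt "0.055 -0.174 0 0" --pt "0.055 -0.174 0 0" --pt "0.055 -0.174 0 0"

```text
time: 21.08
tool_pos: [0.5821, -0.0445, 0.1971]
tool_rot: [0.0, 0.001, 1.0, -0.001]
contact_force: [0.6, 0.6, 0.2]
gripper_width: 0.512
```

>>> jog_arm --pt "0.055 -0.174 0 0" --pt "0.055 -0.174 0 0" --pt "0.055 -0.174 0 0" --pt "0.055 -0.174 0 0" --pt "0.055 -0.174 0 0"

```text
time: 21.5
tool_pos: [0.5269, -0.2189, 0.1972]
tool_rot: [0.0, 0.002, 1.0, -0.001]
contact_force: [0.1, -0.6, 0.5]
gripper_width: 0.507
```

>>> jog_arm --pt "0.055 -0.174 0 0" --pt "0.055 -0.174 0 0" --pt "0.055 -0.174 0 0" --pt "0.055 -0.174 0 0" --pt "0.055 -0.174 0.04 0"

```text
time: 21.92
tool_pos: [0.4759, -0.3971, 0.1677]
tool_rot: [0.006, 0.002, 1.0, -0.008]
contact_force: [1.3, -1.6, 2.0]
gripper_width: 0.51
```

>>> jog_arm --pt "0 0 0 0" --pt "0 0 0 0" --pt "0 0 0 0" --pt "0 0 0 0" --fingers 0.75

```text
time: 22.25
tool_pos: [0.475, -0.388, 0.1598]
tool_rot: [0.001, -0.001, 1.0, -0.001]
contact_force: [-0.3, -0.3, 1.1]
gripper_width: 0.745
```

>>> jog_arm --pt "0 0.03 -0.04 0" --pt "0 0.06 -0.04 0" --pt "0 0.09 -0.04 0" --pt "0 0.12 -0.04 0" --pt "0 0.15 -0.04 0" --fingers 0.95

```text
time: 22.67
tool_pos: [0.4747, -0.2363, 0.2003]
tool_rot: [0.002, -0.001, 1.0, -0.001]
contact_force: [0.5, 0.5, -0.6]
gripper_width: 0.951
```

```bash
python3 -c "
from h import *
shot('top','t7'); shot('side','s7')
a=cv2.imread('pics/t7.png')[130:330,200:600];b=cv2.imread('pics/s7.png')[90:400,150:550]
a[50:200,255:370]=cv2.convertScaleAbs(a[50:200,255:370],alpha=2)
cv2.imwrite('pics/v7.png',cv2.resize(cv2.vconcat([a,b]),None,fx=1.17,fy=1.17))"; python3 mt.py t7 | grep -E "gray|tube"
```

```text
gray [231. 239.] xy 0.4984 0.1959 size 0.0414 0.0389 ang 1.7 corners 
gray [414. 245.] xy 0.4886 -0.2048 size 0.0333 0.1604 ang 86.7 corners 
gray [313. 221.] xy 0.542 0.0206 size 0.0592 0.2192 ang 0.7 corners 
gray [396. 219.] xy 0.5482 -0.1597 size 0.0551 0.141 ang 82.4 corners 
gray [323. 164.] xy 0.6677 -0.0007 size 0.0888 0.0141 ang 86.6 corners 
gray [237. 176.] xy 0.6183 0.1689 size 0.082 0.1337 ang 86.3 corners 
tube [418. 294.] xy 0.3895 -0.2017 size 0.0316 0.0785 ang 89.4 corners
```

View pics/v7.png

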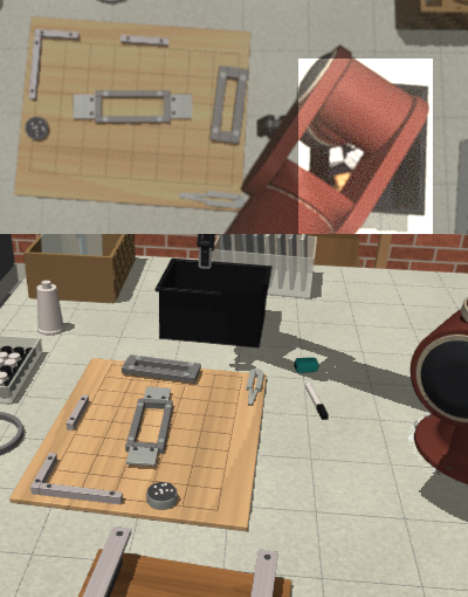

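All five scraps are in the bin and the board is clear. I'm checking joint 6 before the quarter turn for the base, and looking at the base from the wrist.

```bash
python3 -c "
from h import *
s=manip.state(); print(s['joint_pos'].round(3),s['tool_pos'],s['tool_rot'])"
```

```text
[-6.000e-01 -1.590e-01  1.869e+00  1.000e-03  1.428e+00 -2.177e+00] [ 0.47467688 -0.23420761  0.19969316] [ 1.57294875e-03 -3.20307079e-03  9.99993550e-01 -4.08784959e-04]
```

>>> jog_arm --pt "-0.0345 0.13 0 0" --pt "-0.0345 0.13 0 0" --pt "-0.0345 0.13 0 0" --pt "-0.0345 0.13 0 0"

```text
time: 23.1
tool_pos: [0.5096, -0.1036, 0.1994]
tool_rot: [0.002, -0.003, 1.0, 0.0]
contact_force: [0.1, 0.2, 0.9]
gripper_width: 0.953
```

>>> jog_arm --pt "-0.0345 0.13 0 7" --pt "-0.0345 0.13 0 14" --pt "-0.0345 0.13 0 21" --pt "-0.0345 0.13 0 28" --pt "-0.0345 0.13 0 35"

```text
time: 23.52
tool_pos: [0.5438, 0.0256, 0.1992]
tool_rot: [0.001, 0.288, 0.958, 0.001]
contact_force: [-0.2, -0.7, -0.7]
gripper_width: 0.951
```

>>> jog_arm --pt "0 0 0 7" --pt "0 0 0 14" --pt "0 0 0 21" --pt "0 0 0 28" --pt "0 0 0 35"

```text
time: 23.93
tool_pos: [0.5433, 0.0218, 0.1991]
tool_rot: [0.001, 0.565, 0.825, 0.0]
contact_force: [0.9, -0.3, -0.7]
gripper_width: 0.951
```

>>> jog_arm --pt "0 0 0 7" --pt "0 0 0 14" --pt "0 0 0 19.3" --pt "0 0 0.03 19.3" --pt "0 0 0.06 19.3"

```text
time: 24.35
tool_pos: [0.5456, 0.0215, 0.1413]
tool_rot: [0.004, 0.693, 0.721, 0.003]
contact_force: [0.4, 0.6, -0.2]
gripper_width: 0.955
```

>>> jog_arm --pt "0 0 0 0" --pt "0 0 0 0" --pt "0 0 0 0" --pt "0 0 0 0" --pt "0 0 0 0"

```text
time: 24.77
tool_pos: [0.544, 0.0217, 0.1401]
tool_rot: [0.002, 0.693, 0.721, 0.001]
contact_force: [-0.4, 0.3, -0.5]
gripper_width: 0.95
```

```bash
python3 -c "
from h import *
print(manip.state()['tool_pos'],manip.state()['tool_rot']); shot('wrist','w8'); print(manip.state()['tool_pos'])"; python3 - <<'E'
from h import *
import sys; sys.path.insert(0,'.')
im,K,T=load('w8')
print(T.round(4))
E
```

```text
[0.54401204 0.02171816 0.14013024] [0.00163067 0.69311891 0.72082032 0.00126137]
[0.54372819 0.02172024 0.13969366]
[[ 0.9992 -0.0364 -0.0163  0.54  ]
 [ 0.0397  0.9467  0.3197  0.1041]
 [ 0.0038 -0.3201  0.9474  0.2816]
 [ 0.      0.      0.      1.    ]]
```

View pics/w8.png

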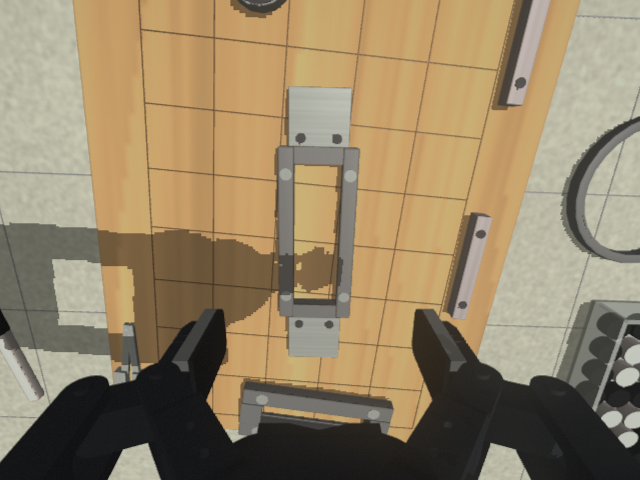

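Wrist view: base brackets end at (289–351, 88) and (289–338, 357). The cover is at the bottom (315,400), and the far-stop segments are on the right.

```bash
python3 - <<'E'
from h import *
im,K,T=load('w8')
pts=[(289,88),(351,88),(338,357),(289,357),(278,147),(358,147),(349,318),(279,316)]
P=np.array([ray(K,T,*p,.022)[:2] for p in pts]); print(P.round(4))
print('brk',P[:4].mean(0),'frm',P[4:].mean(0)); a=(P[0]+P[1])/2-(P[2]+P[3])/2; print(np.degrees(np.arctan2(a[1],a[0])),np.linalg.norm(a))
for p in [(499,104),(524,106),(449,314),(472,217),(465,320),(489,218)]: print(p,ray(K,T,*p,.024).round(4))
E
```

```text
[[ 0.5196  0.1281]
 [ 0.562   0.1298]
 [ 0.5656 -0.0885]
 [ 0.5223 -0.0901]
 [ 0.5122  0.0888]
 [ 0.5697  0.0911]
 [ 0.5727 -0.049 ]
 [ 0.5133 -0.0493]]
brk [0.54237511 0.01978316] frm [0.54198309 0.02040406]
90.8256781270282 0.21826871328395628
(499, 104) [0.6645 0.1236 0.024 ]
(524, 106) [0.682 0.123 0.024]
(449, 314) [ 0.6561 -0.0408  0.024 ]
(472, 217) [0.6603 0.0432 0.024 ]
(465, 320) [ 0.6706 -0.0461  0.024 ]
(489, 218) [0.6735 0.0429 0.024 ]
```

>>> jog_arm --pt "-0.0015 -0.002 0.03 1.4" --pt "-0.0015 -0.002 0.06 1.4" --pt "-0.0015 -0.002 0.09 1.4" --pt "-0.0015 -0.002 0.115 1.4" --pt "-0.0015 -0.002 0.125 1.4"

```text
time: 25.23
tool_pos: [0.5383, 0.0204, 0.0094]
tool_rot: [-0.002, 0.702, 0.712, -0.002]
contact_force: [-0.8, 0.4, -0.7]
gripper_width: 0.947
```

>>> jog_arm --pt "0 0 0.003 0" --pt "0 0 0.003 0" --pt "0 0 0.003 0"

```text
time: 25.48
tool_pos: [0.5422, 0.0201, 0.0115]
tool_rot: [0.001, 0.702, 0.712, 0.001]
contact_force: [-0.7, 0.8, -0.1]
gripper_width: 0.949
```

>>> jog_arm --pt "0 0 0 0" --pt "0 0 0 0" --pt "0 0 0 0" --pt "0 0 0 0" --pt "0 0 0 0" --fingers 0

```text
time: 25.9
tool_pos: [0.5427, 0.0201, 0.0122]
tool_rot: [0.002, 0.702, 0.712, 0.001]
contact_force: [-0.1, 0.1, 6.2]
gripper_width: 0.674
```

```bash
python3 -c "
from h import *
s=manip.state();print(s['tool_pos'],s['tool_rot'],s['contact_force']); shot('wrist','w9'); shot('side','s9')"
```

```text
[0.5426996  0.02009675 0.01220412] [0.00174207 0.70189617 0.71227577 0.00139983] [-0.13163756  0.1458666   6.15101787]
```

View pics/w9.png

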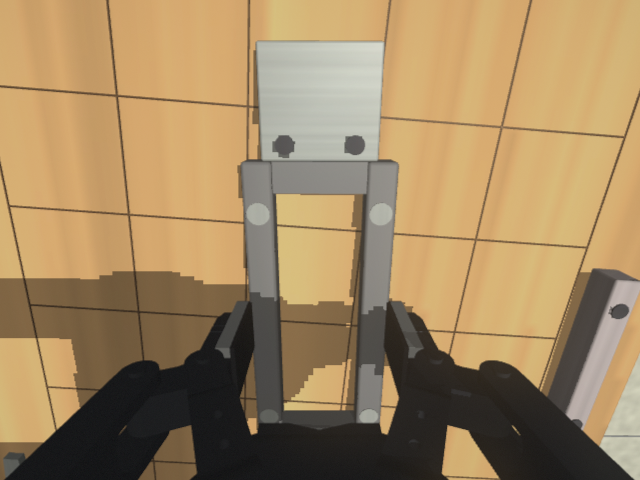

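The base is gripped (width 0.67 ≈ 57 mm) with the fingers mid-frame on both long bars. I'm sliding it to about 10 mm short of both stops while squaring it up.

>>> jog_arm --pt "0.01 0.016 0 1" --pt "0.02 0.032 0 2" --pt "0.03 0.048 0 3" --pt "0.042 0.064 0 4" --pt "0.053 0.08 0 4"

```text
time: 26.42
tool_pos: [0.6214, 0.0739, 0.0122]
tool_rot: [0.001, 0.727, 0.687, -0.0]
contact_force: [-5.6, -3.5, 9.2]
gripper_width: 0.672
```

>>> jog_arm --pt "0 0 0 0" --pt "0 0 0 0" --pt "0 0 0 0"

```text
time: 26.67
tool_pos: [0.6225, 0.0749, 0.0123]
tool_rot: [0.002, 0.726, 0.687, 0.003]
contact_force: [3.0, 1.6, 5.0]
gripper_width: 0.677
```

```bash
python3 -c "
from h import *
s=manip.state();print(s['tool_pos'],s['tool_rot'],s['contact_force'],s['gripper_width']); shot('wrist','w10'); shot('top','t10')
a=cv2.imread('pics/t10.png')[140:260,210:350]; b=cv2.imread('pics/w10.png')
cv2.imwrite('pics/v10.png',cv2.hconcat([cv2.resize(a,(420,360)),cv2.resize(b,(480,360))])[:,:800])"
```

```text
[0.62249064 0.07487699 0.01229671] [0.00189937 0.72636975 0.68729546 0.00288713] [2.9553308  1.59655871 5.006652  ] 0.6774425771242585
```

View pics/v10.png

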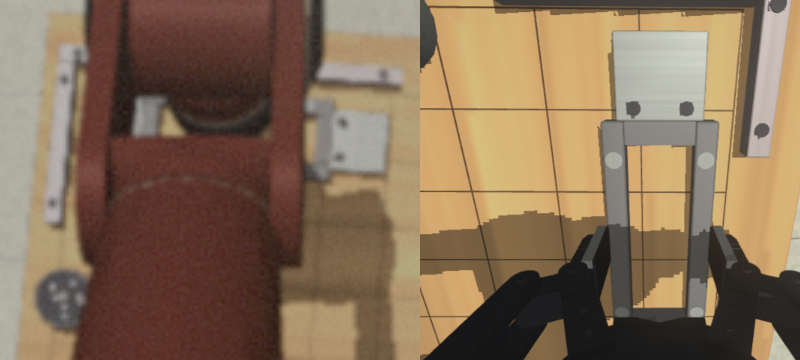

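Wrist half (÷0.75): bracket end at y≈41–44 px, side-stop face at ≈11 px, base right edge at ≈397 px, far-stop face at ≈424 px. That leaves gaps of about 10 mm. I'm measuring the angles with line segments.

```bash
cat > lsd.py <<'E'
from h import *; import sys
im,K,T=load(sys.argv[1]); z=float(sys.argv[2]); L=float(sys.argv[3])
g=cv2.cvtColor(im,cv2.COLOR_BGR2GRAY); l=cv2.createLineSegmentDetector().detect(g)[0][:,0]
for a,b,c,d in l:
    if np.hypot(a-c,b-d)<L: continue
    p,q=ray(K,T,a,b,z)[:2],ray(K,T,c,d,z)[:2]; t=(np.degrees(np.arctan2(*(q-p)[::-1]))+5)%180-5
    if t<20 or abs(t-88)<14: print(np.round([a,b,c,d]).astype(int),p.round(4),q.round(4),round(t,2))
E
python3 lsd.py w10 .022 45
```

```text
[447 426 441 472] [0.6813 0.016 ] [ 0.6803 -0.0145] 88.18
[97 11 14 10] [0.5565 0.1966] [0.5299 0.1983] -3.51
[ 14 420  64 420] [0.474  0.0321] [0.4977 0.0307] -3.5
[284 410 348 410] [0.6033 0.0303] [0.6336 0.0287] -3.07
[276 194 278 253] [0.609  0.1335] [0.6076 0.1097] 86.71
[281 348 283 408] [0.605  0.0649] [0.603  0.0315] 86.51
[384 356 380 418] [0.6507 0.0581] [0.6489 0.0226] 87.04
[171 144 253 145] [0.5725 0.154 ] [0.6025 0.1522] -3.56
[ 67 256   1 256] [0.5227 0.1132] [0.4963 0.1149] -3.56
[11  7 97  8] [0.529  0.1992] [0.5568 0.1976] -3.45
[ 22  53  44 142] [0.5285 0.186 ] [0.5269 0.1573] 86.69
[166 147  46 146] [0.5705 0.1531] [0.5271 0.1557] -3.51
[ 71 258  91 343] [0.5241 0.1124] [0.5216 0.0724] 86.42
[ 46 143 166 144] [0.5274 0.1568] [0.5707 0.1541] -3.5
[  1 253  64 253] [0.4967 0.116 ] [0.522  0.1145] -3.39
[207  11 154  13] [0.5922 0.1947] [0.5751 0.1951] -1.31
[ 40 142  22  62] [0.5257 0.1574] [0.5273 0.1833] 86.34
[ 45 148  69 252] [0.5267 0.1552] [0.5243 0.115 ] 86.5
[298 254 352 254] [0.6157 0.1088] [0.6374 0.1075] -3.45
[149  14 101  15] [0.5734 0.195 ] [0.5574 0.1
[... 3224 characters left out ...]
 0.112 ] [0.5943 0.0908] 86.89
[ 87 347   1 347] [0.5193 0.0705] [0.4815 0.0727] -3.4
[299 344 354 344] [0.6131 0.0663] [0.6374 0.0649] -3.4
[353 347 299 347] [0.6368 0.0634] [0.613  0.0649] -3.44
[296 398 295 348] [0.6094 0.037 ] [0.6111 0.0645] 86.61
[425 201 445  11] [0.6661 0.1279] [0.6699 0.1908] 86.54
[547  41 495 315] [0.7046 0.1802] [0.6984 0.0763] 86.56
[257 418 253 357] [0.5897 0.0263] [0.5918 0.061 ] 86.53
[364 162 274 162] [0.6429 0.1437] [0.6096 0.1457] -3.33
[294  39 352  39] [0.6201 0.1851] [0.6393 0.1841] -3.13
[385  54 382 106] [0.6502 0.179 ] [0.6494 0.1629] 87.06
[464 206 494   1] [0.6813 0.1251] [0.6855 0.1928] 86.42
[279 388 276 304] [0.6021 0.0432] [0.6047 0.0867] 86.68
```

The base is within 0.2° of the board axes (86.7° against 86.5°), with gaps of about 11 mm (far) and 9.5 mm (side). I'm pushing home gently.

>>> jog_arm --pt "0 0.003 0 0.2" --pt "0 0.006 0 0.2" --pt "0 0.009 0 0.2" --pt "0 0.01 0 0.2" --pt "0 0.011 0 0.2"

```text
time: 27.18
tool_pos: [0.6298, 0.0738, 0.0122]
tool_rot: [-0.001, 0.728, 0.686, -0.001]
contact_force: [-9.8, 0.6, 15.8]
gripper_width: 0.676
```

>>> jog_arm --pt "0 0.001 0 0" --pt "0 0.002 0 0" --pt "0 0.002 0 0"

```text
time: 27.43
tool_pos: [0.6319, 0.0736, 0.0122]
tool_rot: [-0.001, 0.728, 0.686, -0.001]
contact_force: [-8.2, 1.9, 14.8]
gripper_width: 0.673
```

>>> jog_arm --pt "0.003 0 0 0" --pt "0.006 0 0 0" --pt "0.008 0 0 0" --pt "0.009 0 0 0" --pt "0.01 0 0 0"

```text
time: 27.85
tool_pos: [0.6345, 0.0814, 0.0122]
tool_rot: [0.002, 0.727, 0.686, 0.0]
contact_force: [-1.6, -5.5, 7.6]
gripper_width: 0.675
```

>>> jog_arm --pt "0.001 0 0 0" --pt "0.001 0 0 0" --pt "0.001 0 0 0"

```text
time: 28.1
tool_pos: [0.6347, 0.0826, 0.0122]
tool_rot: [0.002, 0.728, 0.686, 0.0]
contact_force: [-0.4, -5.3, 8.3]
gripper_width: 0.677
```

```bash
python3 -c "
from h import *
s=manip.state();print(s['tool_pos'],s['tool_rot'],s['contact_force'],s['gripper_width']); shot('wrist','w11')"; python3 lsd.py w11 .022 55 | awk '{print}' | grep -vE "^\[ *[0-9]{1,2} " | head -60
```

```text
[0.63466708 0.08255581 0.01223259] [2.33645809e-03 7.27532007e-01 6.86069719e-01 2.47659483e-04] [-0.36735506 -5.26456695  8.33349961] 0.6768433503070471
[258 432 253 363] [0.6011 0.0253] [0.6037 0.0654] 86.28
[276 194 279 296] [0.6213 0.1414] [0.6187 0.0985] 86.48
[286 409 346 409] [0.616  0.0382] [0.6445 0.0365] -3.52
[392  41 258  40] [0.6651 0.1904] [0.6206 0.1931] -3.55
[144 166 241 166] [0.5739 0.1548] [0.6094 0.1525] -3.71
[124  43 143 164] [0.5758 0.1949] [0.5734 0.1553] 86.53
[423   0 404 228] [0.675  0.2014] [0.6703 0.1251] 86.41
[139 169  22 169] [0.5718 0.1539] [0.5284 0.1565] -3.41
[140 165 121  43] [0.5723 0.1554] [0.5748 0.1949] 86.41
[156 269 141 170] [0.5697 0.1134] [0.5721 0.1532] 86.43
[144 171 159 269] [0.5733 0.1531] [0.5709 0.1134] 86.52
[245 271 237 171] [0.6057 0.1107] [0.6078 0.1511] 87.1
[243 275 162 275] [0.6047 0.1089] [0.5714 0.1109] -3.47
[161 271 243 272] [0.5712 0.1125] [0.6049 0.1103] -3.68
[156 274  51 274] [0.5689 0.1112] [0.526  0.1139] -3.51
[263 160 374 160] [0.618  0.1545] [0.659 0.152] -3.44
[236 169 146 169] [0.6074 0.1517] [0.5741 0.1537] -3.
[... 1142 characters left out ...]
7 0.153 ] [0.6619 0.1896] 86.51
[170 357 159 283] [0.567 0.071] [0.5693 0.1073] 86.42
[161 282 173 357] [0.5705 0.1078] [0.5683 0.0709] 86.55
[431 227 457   0] [0.6812 0.1249] [0.6859 0.2007] 86.44
[246 233 250 292] [0.6083 0.1267] [0.6067 0.101 ] 86.49
[129 362  73 362] [0.5482 0.0696] [0.523  0.0712] -3.62
[283 359 353 359] [0.6174 0.0669] [0.6488 0.065 ] -3.48
[401 149 410  36] [0.6688 0.1551] [0.671  0.1916] 86.54
[512  63 469 328] [0.7059 0.1814] [0.6996 0.0778] 86.56
[522   1 513  56] [0.707  0.1995] [0.706  0.1837] 86.61
[376  35  83  33] [0.6597 0.1925] [0.5631 0.1985] -3.53
[364 162 273 162] [0.6553 0.1513] [0.6216 0.1533] -3.32
[280 396 276 304] [0.6139 0.0466] [0.6169 0.0945] 86.5
```

>>> jog_arm --pt "0 0.001 0 0" --pt "0 0.002 0 0" --pt "0 0.003 0 0" --pt "0 0.003 0 0"

```text
time: 28.48
tool_pos: [0.6359, 0.083, 0.0122]
tool_rot: [0.0, 0.728, 0.686, -0.001]
contact_force: [-7.5, -3.0, 13.5]
gripper_width: 0.672
```

>>> jog_arm --pt "0.001 0 0 0" --pt "0.002 0 0 0" --pt "0.003 0 0 0" --pt "0.003 0 0 0"

```text
time: 28.82
tool_pos: [0.6374, 0.0854, 0.0122]
tool_rot: [0.002, 0.728, 0.686, -0.0]
contact_force: [-2.8, -4.7, 8.8]
gripper_width: 0.672
```

>>> jog_arm --pt "0 0.001 0 0" --pt "0 0.002 0 0" --pt "0 0.003 0 0" --pt "0 0.003 0 0"

```text
time: 29.15
tool_pos: [0.6377, 0.0855, 0.0123]
tool_rot: [-0.001, 0.728, 0.686, -0.003]
contact_force: [-13.2, -4.9, 18.1]
gripper_width: 0.674
```

>>> jog_arm --pt "0.001 0 0 0" --pt "0.002 0 0 0" --pt "0.003 0 0 0" --pt "0.003 0 0 0"

```text
time: 29.48
tool_pos: [0.6377, 0.0855, 0.0123]
tool_rot: [0.001, 0.727, 0.686, -0.005]
contact_force: [-14.6, -13.9, 19.1]
gripper_width: 0.672
```

Both stops are reached: position no longer moves and force is building (−14 N in each). I'm unloading, releasing and checking.

>>> jog_arm --pt "-0.002 -0.002 0 0" --pt "-0.004 -0.003 0 0" --pt "-0.004 -0.003 0 0"

```text
time: 29.73
tool_pos: [0.6376, 0.0854, 0.0122]
tool_rot: [0.001, 0.728, 0.686, 0.001]
contact_force: [0.2, -0.6, 8.0]
gripper_width: 0.677
```

>>> jog_arm --pt "0 0 0 0" --pt "0 0 0 0" --pt "0 0 0 0" --pt "0 0 0 0" --fingers 0.95

```text
time: 30.07
tool_pos: [0.6356, 0.0864, 0.0089]
tool_rot: [-0.0, 0.728, 0.686, -0.001]
contact_force: [0.7, -0.2, -0.6]
gripper_width: 0.952
```

>>> jog_arm --pt "0 0 -0.03 0" --pt "0 0 -0.07 0" --pt "0 0 -0.11 0" --pt "0 0 -0.15 0" --pt "0 0 -0.18 0"

```text
time: 30.48
tool_pos: [0.6371, 0.0866, 0.1932]
tool_rot: [0.001, 0.727, 0.686, 0.001]
contact_force: [0.4, 0.1, 1.1]
gripper_width: 0.95
```

>>> jog_arm --pt "-0.04 0 0 0" --pt "-0.08 0 0 0" --pt "-0.12 0 0 0" --pt "-0.16 0 0 0" --pt "-0.2 0 0 0"

```text
time: 30.9
tool_pos: [0.6241, -0.1146, 0.1892]
tool_rot: [-0.0, 0.727, 0.686, -0.0]
contact_force: [1.3, -0.6, -0.7]
gripper_width: 0.952
```

>>> jog_arm --pt "-0.04 -0.04 0 0" --pt "-0.045 -0.08 0 0" --pt "-0.045 -0.095 0 0" --pt "-0.045 -0.095 0 0" --pt "-0.045 -0.095 0 0"

```text
time: 31.32
tool_pos: [0.5261, -0.1527, 0.189]
tool_rot: [-0.0, 0.728, 0.686, -0.0]
contact_force: [0.4, 0.4, 0.4]
gripper_width: 0.949
```

```bash
python3 -c "
from h import *
s=manip.state();print(s['tool_pos'],s['tool_rot'],s['gripper_width']); shot('top','t12'); shot('side','s12'); shot('wrist','w12')
a=cv2.imread('pics/t12.png')[140:312,205:425];b=cv2.imread('pics/w12.png')
cv2.imwrite('pics/v12.png',cv2.hconcat([cv2.resize(a,(460,360),interpolation=2),cv2.resize(b,(340,255)).__class__(0) if 0 else cv2.copyMakeBorder(cv2.resize(b,(340,255)),0,105,0,0,0)]))"; python3 mt.py t12 | grep -E "gray|tube"; python3 lsd.py t12 .022 14
```

```text
[ 0.52613842 -0.1526602   0.18896671] [-2.87981967e-04  7.28034870e-01  6.85540039e-01 -2.21181586e-05] 0.9486372851294617
gray [231. 239.] xy 0.4989 0.1954 size 0.0418 0.0395 ang 46.2 corners 
gray [418. 236.] xy 0.5111 -0.2032 size 0.0344 0.0565 ang 89.4 corners 
gray [280. 177.] xy 0.6138 0.084 size 0.2519 0.1337 ang 86.8 corners 
gray [393. 160.] xy 0.6681 -0.1501 size 0.0471 0.0571 ang 0.6 corners 
tube [398. 229.] xy 0.5338 -0.1348 size 0.1684 0.3722 ang 89.4 corners 
[462 302 465 252] [ 0.3708 -0.3003] [ 0.4779 -0.3076] -3.93
[ 19 117  20 103] [0.7672 0.6777] [0.7995 0.6777] -0.0
[22 86 23 71] [0.8397 0.6757] [0.8751 0.6773] 2.57
[137  56 153  56] [0.9119 0.4215] [0.9119 0.3848] 90.11
[ 12 229  51 239] [0.5152 0.6731] [0.4954 0.5864] 77.15
[198 117 202 135] [0.771  0.2771] [0.7313 0.2665] 14.91
[158  64 155 123] [0.893  0.3735] [0.7562 0.3729] 0.23
[491 197 564 203] [ 0.5981 -0.366 ] [ 0.5873 -0.5252] 86.11
[566 203 563 313] [ 0.5867 -0.5281] [ 0.35   -0.5114] -4.02
[119 219 176 225] [0.5412 0.4405] [0.5276 0.3167] 83.73
[104 306 162 313] [0.3532 0.4619] [0.3397 0.3376] 83.8
[
[... 4835 characters left out ...]
-1.34
[332 188 333 173] [ 0.6138 -0.021 ] [ 0.6473 -0.0226] -2.85
[258 156 238 155] [0.6832 0.1422] [0.6863 0.1863] 85.98
[212 281 217 227] [0.4091 0.2332] [0.5254 0.2264] -3.35
[263 183 303 187] [0.6226 0.1298] [0.6166 0.0422] 86.1
[228 169 226 194] [0.6531 0.2074] [0.5972 0.2101] -2.82
[328 150 392 154] [ 0.6985 -0.0117] [ 0.6908 -0.1518] 86.86
[589 361 609 362] [ 0.2503 -0.5634] [ 0.249  -0.6052] 88.14
[617 362 638 365] [ 0.2494 -0.6207] [ 0.2454 -0.6648] 84.82
[223 166 225 149] [0.6614 0.2187] [0.698  0.2166] -3.35
[603  84 563  83] [ 0.858  -0.6222] [ 0.8578 -0.5335] 90.13
[347 111 413 111] [ 0.7894 -0.0523] [ 0.789  -0.1992] 89.84
[296 233 311 234] [0.5149 0.0565] [0.5117 0.0241] 84.33
```

View pics/v12.png

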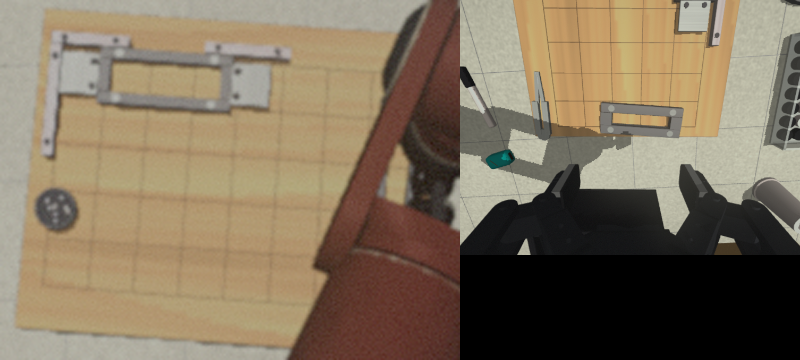

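Top view: the base sits against the far stop (crop y≈50) with its bracket against the side stop (crop x≈60). Its edges run at 86.8° against 86.6° for the board. Now I'm turning for the cover.

>>> jog_arm --pt "0 0 0 -7" --pt "0 0 0 -14" --pt "0 0 0 -21" --pt "0 0 0 -28" --pt "0 0 0 -35"

```text
time: 31.88
tool_pos: [0.5284, -0.152, 0.1896]
tool_rot: [0.0, 0.484, 0.875, 0.0]
contact_force: [0.7, -0.0, -0.6]
gripper_width: 0.95
```

>>> jog_arm --pt "0 0 0 -7" --pt "0 0 0 -14" --pt "0 0 0 -21" --pt "0 0 0 -28" --pt "0 0 0 -35"

```text
time: 32.3
tool_pos: [0.5284, -0.152, 0.1896]
tool_rot: [0.0, 0.199, 0.98, 0.0]
contact_force: [0.1, -0.2, 0.3]
gripper_width: 0.949
```

>>> jog_arm --pt "0 0 0 -7" --pt "0 0 0 -14" --pt "0 0 0 -16" --pt "0 0 0 -16" --pt "0 0 0 -16"

```text
time: 32.72
tool_pos: [0.5281, -0.1521, 0.1896]
tool_rot: [0.0, 0.064, 0.998, 0.0]
contact_force: [0.4, 0.5, 0.0]
gripper_width: 0.952
```

```bash
python3 -c "
from h import *
s=manip.state();print(s['tool_pos'],s['tool_rot']); shot('wrist','w13')"; python3 lsd.py w13 .027 40 | head -40
```

```text
[ 0.52809573 -0.15214438  0.18957146] [2.53833542e-05 6.42742052e-02 9.97932275e-01 1.04551029e-05]
[122  81 159 250] [ 0.3925 -0.2925] [ 0.5348 -0.3021] -3.87
[ 98 349   1 354] [ 0.6321 -0.3938] [ 0.625 -0.496] 86.02
[206 400 232 442] [ 0.7096 -0.2994] [ 0.7721 -0.2832] 14.55
[432 399 415 359] [ 0.7392 -0.0561] [ 0.6855 -0.0719] 16.38
[  1 398  60 391] [ 0.6784 -0.5193] [ 0.6783 -0.4525] 90.05
[527 327 461 331] [0.6617 0.0408] [ 0.6575 -0.0249] 86.37
[ 19 100   6  58] [ 0.3947 -0.3798] [ 0.3649 -0.3777] -4.05
[456 323 497 320] [ 0.6478 -0.03  ] [0.6496 0.0108] 87.41
[342  26 277  28] [ 0.3766 -0.1148] [ 0.3716 -0.1642] 84.24
[337  48 266  51] [ 0.3911 -0.1202] [ 0.3861 -0.1754] 84.78
[318 425 378 419] [ 0.7597 -0.1833] [ 0.7595 -0.1157] 90.18
[496 267 632 258] [0.5919 0.0078] [0.5993 0.1336] 86.59
[638 265 503 274] [0.6073 0.1405] [0.5997 0.0151] 86.56
[511 309 614 302] [0.6388 0.0239] [0.6442 0.1239] 86.88
[296  47 338  45] [ 0.3862 -0.1519] [ 0.3892 -0.119 ] 84.87
[629 309 501 317] [0.6541 0.1394] [0.6467 0.0143] 86.61
[275 222 269 162] [ 0.5222 -0.1908] [ 0.4692 -0.1874] -3.65
[3
[... 613 characters left out ...]
.0144] 86.42
[507  52 454  56] [0.4107 0.0106] [ 0.4083 -0.0299] 86.59
[546 221 592 218] [0.5528 0.0509] [0.5553 0.092 ] 86.53
[601 163 611 110] [0.5066 0.0939] [0.4644 0.0966] -3.65
[182 324 167 276] [ 0.6149 -0.3016] [ 0.5615 -0.3016] -0.02
[569  47 560 108] [0.4131 0.0577] [0.4573 0.055 ] -3.49
[393  61 342  65] [ 0.4054 -0.0775] [ 0.4028 -0.1176] 86.39
[337  65 291  68] [ 0.4026 -0.1215] [ 0.4004 -0.158 ] 86.58
[603 169 594 217] [0.512  0.0959] [0.5541 0.0933] -3.5
[449  57 399  60] [ 0.4081 -0.0338] [ 0.4055 -0.0727] 86.21
[502 113 508  54] [0.4552 0.0088] [0.4123 0.0114] -3.5
[541 221 548 173] [0.5516 0.0469] [0.5093 0.0495] -3.51
[614 111 604 163] [0.4648 0.0988] [0.5069 0.0962] -3.52
```

View pics/w13.png

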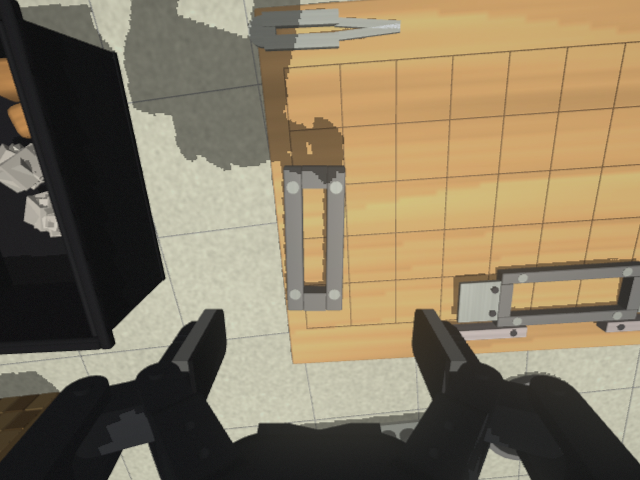

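Wrist view: cover corners at (284,167), (344,166), (342,309) and (288,310). The base is at the lower right, still against the stops.

```bash
python3 - <<'E'
from h import *
im,K,T=load('w13')
P=np.array([ray(K,T,*p,.027)[:2] for p in [(284,167),(344,166),(342.5,309),(288,310)]]); print(P.round(4),P.mean(0))
for a,b in((0,3),(1,2),(0,1),(3,2)):
    d=P[b]-P[a]; print(np.degrees(np.arctan2(d[1],d[0])).round(2),np.linalg.norm(d).round(4))
E
```

```text
[[ 0.4751 -0.1753]
 [ 0.4809 -0.1242]
 [ 0.618  -0.1401]
 [ 0.6123 -0.1935]] [ 0.54656304 -0.15826937]
-7.53 0.1383
-6.63 0.138
83.61 0.0515
83.89 0.0537
```

>>> jog_arm --pt "-0.0196 -0.0042 0.02 0" --pt "-0.0196 -0.0042 0.06 0" --pt "-0.0196 -0.0042 0.1 0" --pt "-0.0196 -0.0042 0.12 0" --pt "-0.0196 -0.0042 0.12 0"

```text
time: 33.18
tool_pos: [0.5421, -0.1572, 0.063]
tool_rot: [-0.006, 0.064, 0.998, 0.002]
contact_force: [-0.9, 0.3, -0.7]
gripper_width: 0.953
```

>>> jog_arm --pt "0 0 0.03 0" --pt "0 0 0.05 0" --pt "0 0 0.06 0" --pt "0 0 0.06 0" --pt "0 0 0.06 0"

```text
time: 33.6
tool_pos: [0.547, -0.1595, 0.0107]
tool_rot: [0.001, 0.064, 0.998, -0.0]
contact_force: [-0.4, -0.0, -0.1]
gripper_width: 0.953
```

>>> jog_arm --pt "0 0 0 0" --pt "0 0 0 0" --pt "0 0 0 0" --pt "0 0 0 0" --pt "0 0 0 0" --fingers 0

```text
time: 34.02
tool_pos: [0.548, -0.16, 0.0121]
tool_rot: [0.002, 0.064, 0.998, -0.001]
contact_force: [-1.2, -0.0, 6.2]
gripper_width: 0.61
```

>>> jog_arm --pt "0 0 -0.01 0" --pt "0 0 -0.03 0" --pt "0 0 -0.05 0" --pt "0 0 -0.07 0" --pt "0 0 -0.07 0"

```text
time: 34.43
tool_pos: [0.5491, -0.1604, 0.0849]
tool_rot: [0.004, 0.064, 0.998, -0.001]
contact_force: [0.9, -0.4, -0.5]
gripper_width: 0.616
```

```bash
python3 -c "
from h import *
s=manip.state();print(s['tool_pos'],s['tool_rot'],s['contact_force'],s['gripper_width']); shot('wrist','w14');shot('side','s14')
b=cv2.imread('pics/w14.png');a=cv2.imread('pics/s14.png')[150:390,180:420]
cv2.imwrite('pics/v14.png',cv2.hconcat([cv2.resize(a,(360,360),interpolation=2),cv2.resize(b,(480,360))])[:,:800])"
```

```text
[ 0.54907425 -0.16038496  0.08487216] [ 0.00402425  0.06419322  0.99792829 -0.00146982] [ 0.94890554 -0.35443977 -0.47230637] 0.6159554083500077
```

View pics/v14.png

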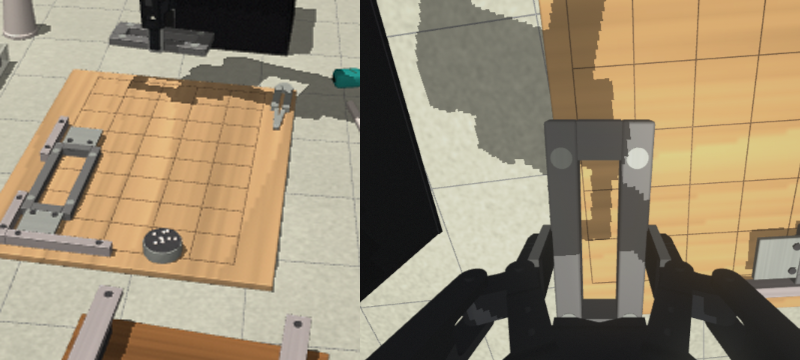

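The side view shows the cover held level by the gripper, and the wrist half shows it square in the jaws with its end at (320,161). I'm checking its offset along the jaws, and the same for the base from w9.

```bash
python3 - <<'E'
from h import *
for n,L,tp,zt,half in [('w14',None,(.5491,-.1604),.0998,.07),('w9',None,(.5427,.0201),.022,.11),('w11',None,(.6347,.0826),.022,.11)]:
    im,K,T=load(n); g=cv2.cvtColor(im,cv2.COLOR_BGR2GRAY).astype(float)
    R=T[:3,:3]; tx=T[:3,1].copy(); tx[2]=0; tx/=np.linalg.norm(tx)
    col=g[:,300:340].mean(1); d=np.diff(cv2.GaussianBlur(col[:,None],(1,5),0)[:,0])
    rows=[r for r in range(5,220) if abs(d[r])>6 and abs(d[r])==max(abs(d[r-4:r+5]))]
    for r in rows:
        p=ray(K,T,320,r+.5,zt); print(n,r,round(d[r],1),'along-half',round(((p[:2]-np.array(tp))@tx[:2]-half)*1000,1))
E
```

```text
w14 86 -11.6 along-half 25.0
w14 104 -11.5 along-half 19.5
w14 158 -15.6 along-half 1.8
w14 213 10.3 along-half -18.2
w9 42 11.6 along-half -1.0
w9 159 -21.2 along-half -39.2
w9 194 20.7 along-half -52.2
w11 24 -26.4 along-half 4.1
w11 40 30.6 along-half -0.5
w11 159 -21.5 along-half -39.2
w11 195 11.7 along-half -52.6
```

The cover sits about +1 mm along the jaws and the base about 0. I'm raising it, turning back by 86°, then carrying it over the base.

>>> jog_arm --pt "0 0 -0.02 0" --pt "0 0 -0.04 7" --pt "0 0 -0.05 14" --pt "0 0 -0.05 21" --pt "0 0 -0.05 28"

```text
time: 34.95
tool_pos: [0.5457, -0.159, 0.1286]
tool_rot: [-0.001, 0.307, 0.952, 0.0]
contact_force: [0.3, 0.4, -1.5]
gripper_width: 0.609
```

>>> jog_arm --pt "0 0 0 7" --pt "0 0 0 14" --pt "0 0 0 21" --pt "0 0 0 28" --pt "0 0 0 35"

```text
time: 35.37
tool_pos: [0.5448, -0.1586, 0.127]
tool_rot: [-0.002, 0.579, 0.816, -0.0]
contact_force: [-0.4, 0.4, -1.7]
gripper_width: 0.613
```

>>> jog_arm --pt "0 0 0 7" --pt "0 0 0 14" --pt "0 0 0 21" --pt "0 0 0 23" --pt "0 0 0 23"

```text
time: 35.78
tool_pos: [0.5449, -0.1586, 0.1271]
tool_rot: [-0.002, 0.728, 0.686, -0.001]
contact_force: [-0.3, 0.4, -0.7]
gripper_width: 0.615
```

```bash
cat > tgt.py <<'E'
from h import *; import sys
# tool-axis shift from measured pose to a world target x y, yaw of tool y (deg)
def tgt(x,y,yaw):
    s=manip.state(); p=s['tool_pos']; q=s['tool_rot']; Y=2*np.degrees(np.arctan2(q[2],q[1]))-90
    d=np.array([x-p[0],y-p[1]]); t=np.radians(Y); ty=np.array([np.cos(t),np.sin(t)]); tx=np.array([-np.sin(t),np.cos(t)])
    print('pos',p.round(4),'yaw',round(Y,2),'F',s['contact_force'].round(1),'w',round(s['gripper_width'],3),'-> tool shift',(d@tx).round(4),(d@ty).round(4),'turn',round(Y-yaw,2))
tgt(*map(float,sys.argv[1:4]))
E
python3 tgt.py .6375 .0843 -3.44
```

```text
pos [ 0.5449 -0.1586  0.1271] yaw -3.39 F [-0.3  0.4 -0.7] w 0.615 -> tool shift 0.248 0.0781 turn 0.05
```

>>> jog_arm --pt "0.02 0.006 0 0" --pt "0.046 0.014 0 0" --pt "0.072 0.022 0 0" --pt "0.098 0.03 0 0" --pt "0.124 0.039 0 0"

```text
time: 36.2
tool_pos: [0.5916, -0.0364, 0.1278]
tool_rot: [-0.001, 0.727, 0.686, -0.001]
contact_force: [0.2, -0.3, -1.6]
gripper_width: 0.612
```

>>> jog_arm --pt "0.03 0.01 0 0" --pt "0.06 0.019 0 0" --pt "0.09 0.028 0 0" --pt "0.11 0.035 0 0" --pt "0.124 0.039 0 0"

```text
time: 36.62
tool_pos: [0.6382, 0.086, 0.1278]
tool_rot: [-0.001, 0.727, 0.687, -0.001]
contact_force: [-0.3, -0.4, -2.2]
gripper_width: 0.613
```

>>> jog_arm --pt "0 0 0.02 0" --pt "0 0 0.04 0" --pt "0 0 0.055 0" --pt "0 0 0.06 0" --pt "0 0 0.06 0"

```text
time: 37.03
tool_pos: [0.6366, 0.0833, 0.0665]
tool_rot: [-0.002, 0.728, 0.686, -0.002]
contact_force: [-0.1, -0.6, -1.1]
gripper_width: 0.614
```

>>> jog_arm --pt "0 0 0 0" --pt "0 0 0 0" --pt "0 0 0 0"

```text
time: 37.28
tool_pos: [0.6397, 0.0836, 0.0713]
tool_rot: [0.001, 0.728, 0.686, 0.001]
contact_force: [-0.1, 0.8, -1.1]
gripper_width: 0.612
```

```bash
python3 tgt.py .6375 .0843 -3.44; python3 -c "
from h import *
shot('wrist','w15')"
```

```text
pos [0.6397 0.0836 0.0713] yaw -3.38 F [-0.1  0.8 -1.1] w 0.612 -> tool shift 0.0006 -0.0023 turn 0.06
```

View pics/w15.png

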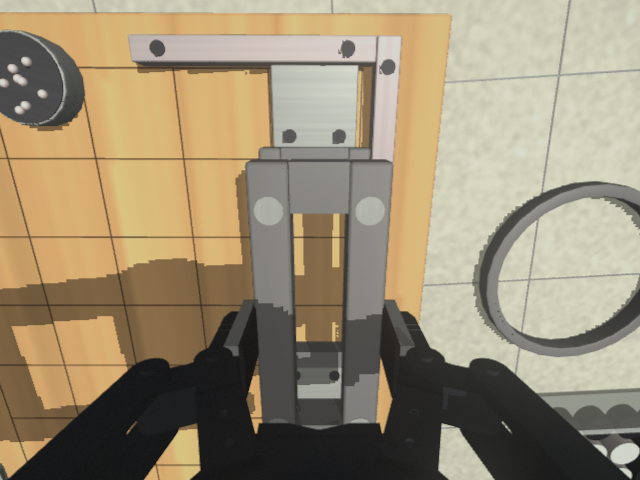

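Wrist view: the base's bracket (271–358, 66) meets the side stop at row 65, and the held cover's end runs (247,163)–(391,162). I'm computing the offset of the cover from the base.

```bash
python3 - <<'E'
from h import *
im,K,T=load('w15'); t=np.radians(-3.4); ty=np.array([np.cos(t),np.sin(t)]); tx=np.array([-np.sin(t),np.cos(t)])
def r(n,ps,z):
    P=np.array([ray(K,T,*p,z)[:2] for p in ps]); print(n,'long',(P@tx).round(4),'short',(P@ty).round(4),'mean',(P@tx).mean().round(4),(P@ty).mean().round(4))
r('bracket end',[(271,66),(358,66)],.022); r('bracket root',[(272,148),(357,148)],.022); r('frame end',[(260,148),(369,148)],.022)
for z in(.084,.086,.088): r('cover end',[(247,163),(391,162)],z)
r('dots',[(268,211),(370,211)],.086)
s=np.array([.6397,.0836]); print('tool',s@tx,s@ty)
E
```

```text
bracket end long [0.232  0.2321] short [0.6098 0.6528] mean 0.232 0.6313
bracket root long [0.1929 0.193 ] short [0.6087 0.6537] mean 0.193 0.6312
frame end long [0.1929 0.193 ] short [0.6023 0.66  ] mean 0.193 0.6312
cover end long [0.1912 0.1916] short [0.6073 0.6594] mean 0.1914 0.6334
cover end long [0.1914 0.1918] short [0.6077 0.659 ] mean 0.1916 0.6334
cover end long [0.1916 0.192 ] short [0.6081 0.6586] mean 0.1918 0.6334
dots long [0.1739 0.1739] short [0.6144 0.6524] mean 0.1739 0.6334
tool 0.12139113679096941 0.6336160050918823
```

>>> jog_arm --pt "0.0006 -0.002 0.012 0" --pt "0.0008 -0.002 0.024 0" --pt "0.0008 -0.002 0.034 0" --pt "0.0008 -0.002 0.04 0" --pt "0.0008 -0.002 0.04 0"

```text
time: 37.75
tool_pos: [0.6344, 0.0847, 0.0262]
tool_rot: [-0.002, 0.728, 0.686, -0.002]
contact_force: [-0.7, 0.1, -1.5]
gripper_width: 0.61
```

>>> jog_arm --pt "0 0 0 0" --pt "0 0 0 0" --pt "0 0 0 0" --pt "0 0 0 0"

```text
time: 38.08
tool_pos: [0.6373, 0.0848, 0.0304]
tool_rot: [0.0, 0.728, 0.686, 0.001]
contact_force: [-0.5, -0.1, -0.9]
gripper_width: 0.611
```

```bash
python3 tgt.py .6376 .0846 -3.44
```

```text
pos [0.6373 0.0848 0.0304] yaw -3.36 F [-0.5 -0.1 -0.9] w 0.611 -> tool shift -0.0001 0.0003 turn 0.08
```

>>> jog_arm --pt "0 0 0.0015 0" --pt "0 0 0.003 0" --pt "0 0 0.0045 0" --pt "0 0 0.006 0" --pt "0 0 0.006 0"

```text
time: 38.5
tool_pos: [0.6363, 0.0847, 0.023]
tool_rot: [-0.0, 0.728, 0.686, -0.0]
contact_force: [1.0, -0.3, -1.0]
gripper_width: 0.613
```

>>> jog_arm --pt "0 0 0.001 0" --pt "0 0 0.002 0" --pt "0 0 0.003 0" --pt "0 0 0.004 0" --pt "0 0 0.004 0"

```text
time: 38.92
tool_pos: [0.6366, 0.0847, 0.0193]
tool_rot: [-0.0, 0.728, 0.686, -0.0]
contact_force: [-0.1, -0.2, -2.1]
gripper_width: 0.612
```

>>> jog_arm --pt "0 0 0 0" --pt "0 0 0 0" --pt "0 0 0 0" --pt "0 0 0 0"

```text
time: 39.25
tool_pos: [0.6367, 0.0847, 0.0196]
tool_rot: [0.0, 0.728, 0.686, 0.0]
contact_force: [0.4, 0.4, -1.3]
gripper_width: 0.611
```

```bash
python3 tgt.py .6376 .0846 -3.44
```

```text
pos [0.6367 0.0847 0.0196] yaw -3.37 F [ 0.4  0.4 -1.3] w 0.611 -> tool shift -0.0001 0.0009 turn 0.07
```

>>> jog_arm --pt "0 0.0005 0.001 0" --pt "0 0.0005 0.002 0" --pt "0 0.0005 0.002 0" --pt "0 0.0005 0.002 0"

```text
time: 39.58
tool_pos: [0.6373, 0.0847, 0.0191]
tool_rot: [-0.0, 0.728, 0.686, -0.0]
contact_force: [-4.6, -0.2, 6.6]
gripper_width: 0.611
```

>>> jog_arm --pt "0 0 0.001 0" --pt "0 0 0.001 0" --pt "0 0 0.001 0"

```text
time: 39.83
tool_pos: [0.6374, 0.0848, 0.0191]
tool_rot: [-0.0, 0.727, 0.686, -0.0]
contact_force: [-6.8, 0.0, 11.8]
gripper_width: 0.617
```

The cover seated at z = 0.0191, exactly as predicted, with the contact force rising. I'm unloading and releasing.

>>> jog_arm --pt "0 -0.0005 -0.002 0" --pt "0 -0.0005 -0.002 0"

```text
time: 40.0
tool_pos: [0.6372, 0.0848, 0.0192]
tool_rot: [0.0, 0.728, 0.686, 0.001]
contact_force: [0.4, 0.3, -0.3]
gripper_width: 0.608
```

>>> jog_arm --pt "0 0 0 0" --pt "0 0 0 0" --pt "0 0 0 0" --pt "0 0 0 0" --pt "0 0 0 0" --fingers 0.95

```text
time: 40.42
tool_pos: [0.6366, 0.0847, 0.0184]
tool_rot: [-0.0, 0.728, 0.686, -0.0]
contact_force: [-0.4, -0.4, 0.8]
gripper_width: 0.95
```

```bash
python3 tgt.py .6376 .0850 -3.44; python3 -c "
from h import *
shot('wrist','w16'); shot('side','s16')
b=cv2.imread('pics/w16.png');a=cv2.imread('pics/s16.png')[180:340,150:310]
cv2.imwrite('pics/v16.png',cv2.hconcat([cv2.resize(a,(360,360),interpolation=2),cv2.resize(b,(480,360))])[:,:800])"
```

```text
pos [0.6366 0.0847 0.0184] yaw -3.36 F [-0.4 -0.4  0.8] w 0.95 -> tool shift 0.0003 0.001 turn 0.08
```

View pics/v16.png

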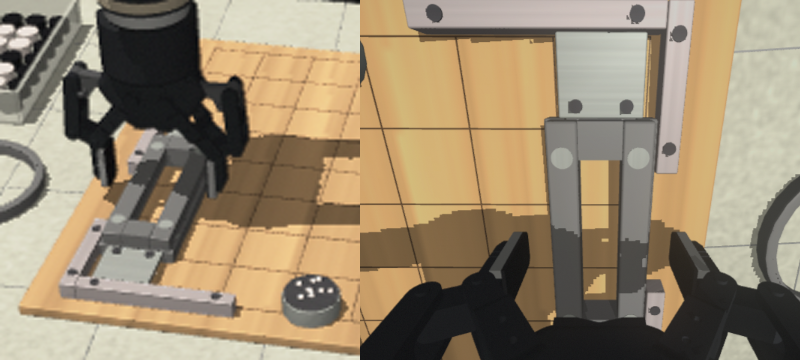

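The cover lies flush in the base window and the base is still against both stops. Viewing budget is used up, so from here I go by numbers only. I'm regripping lower, on the base.

>>> jog_arm --pt "0 0.001 0.004 0" --pt "0 0.001 0.008 0" --pt "0 0.001 0.01 0" --pt "0 0.001 0.01 0" --pt "0 0.001 0.01 0"

```text
time: 40.93
tool_pos: [0.6373, 0.0847, 0.008]
tool_rot: [-0.0, 0.728, 0.686, -0.0]
contact_force: [0.7, -0.5, -0.9]
gripper_width: 0.952
```

>>> jog_arm --pt "0 0 0 0" --pt "0 0 0 0" --pt "0 0 0 0" --pt "0 0 0 0" --pt "0 0 0 0" --fingers 0

```text
time: 41.35
tool_pos: [0.6375, 0.0846, 0.0093]
tool_rot: [-0.0, 0.728, 0.686, -0.0]
contact_force: [-3.7, -0.7, 5.1]
gripper_width: 0.678
```

>>> jog_arm --pt "0 0 0 0" --pt "0 0 0 0"

```text
time: 41.52
tool_pos: [0.6376, 0.0847, 0.0093]
tool_rot: [-0.0, 0.728, 0.686, -0.0]
contact_force: [-3.7, 0.2, 6.4]
gripper_width: 0.673
```

>>> jog_arm --pt "0 0 -0.004 0" --pt "0 0 -0.01 0" --pt "0 0 -0.018 0" --pt "0 0 -0.026 0" --pt "0 0 -0.034 0"

```text
time: 41.93
tool_pos: [0.6377, 0.0847, 0.0433]
tool_rot: [0.0, 0.728, 0.686, 0.0]
contact_force: [-0.3, -0.1, -3.9]
gripper_width: 0.681
```

>>> jog_arm --pt "0 0 -0.008 0" --pt "0 0 -0.016 0" --pt "0 0 -0.022 0" --pt "0 0 -0.024 0" --pt "0 0 -0.024 0"

```text
time: 42.35
tool_pos: [0.6383, 0.0847, 0.0677]
tool_rot: [0.001, 0.728, 0.686, 0.001]
contact_force: [0.5, -0.3, -4.1]
gripper_width: 0.677
```

```bash
python3 tgt.py .52 .13 84.17; python3 -c "
from h import *
im=shot('wrist','w17'); shot('side','s17')"; python3 lsd.py w17 .09 45 | awk 'NR<60' | grep -E "8[5-8]\.|-[34]\." | head -40
```

```text
pos [0.6383 0.0847 0.0677] yaw -3.36 F [ 0.5 -0.3 -4.1] w 0.677 -> tool shift 0.0383 -0.1208 turn -87.53
[447 426 441 472] [0.6918 0.0393] [0.6908 0.0117] 87.96
[196 472 190 426] [0.5772 0.0186] [0.5793 0.0461] 85.55
[385 357 380 433] [0.6647 0.0768] [0.6624 0.0368] 86.72
[341 412 346 218] [0.6456 0.0498] [0.6506 0.1358] 86.69
[293 309 295 412] [0.6288 0.1007] [0.6259 0.0509] 86.67
[ 66 368 121 368] [0.5337 0.0794] [0.5561 0.078 ] -3.7
[290 218 293 307] [0.6309 0.1369] [0.6289 0.1018] 86.71
[132  61 253  62] [0.5866 0.1892] [0.6238 0.1869] -3.54
[191 241 113 241] [0.5944 0.1305] [0.5666 0.1322] -3.44
[245 157 240  98] [0.6177 0.1588] [0.6185 0.1769] 87.42
[134  70  79  70] [0.5869 0.1868] [0.5699 0.1879] -3.47
[ 74  67 134  67] [0.5686 0.1888] [0.587  0.1877] -3.49
[248 158 378 159] [0.6187 0.1582] [0.662  0.1556] -3.46
[ 97 159 181 159] [0.5683 0.161 ] [0.5961 0.1593] -3.36
[238 237 232 174] [0.6115 0.1311] [0.6126 0.1533] 87.31
[  8 159  92 159] [0.5387 0.1627] [0.5666 0.1611] -3.36
[108 241  31 241] [0.5648 0.1323] [0.5369 0.134 ] -3.39
[ 93 158  83 106] [0.567  0.1613] [0.568  0.
[... 541 characters left out ...]
0.1852] [0.5977 0.1595] 86.57
[187 159 238 159] [0.5982 0.1591] [0.6153 0.1582] -3.27
[400 163 390 298] [0.6695 0.1538] [0.6664 0.1033] 86.56
[ 92 162   9 162] [0.5663 0.1601] [0.5388 0.1618] -3.44
[349 164 286 164] [0.6524 0.1545] [0.631  0.1557] -3.24
[ 29 238 107 238] [0.5368 0.135 ] [0.5646 0.1333] -3.44
[ 25 237   5 163] [0.5355 0.1356] [0.5372 0.1615] 86.42
[186 163 194 236] [0.5976 0.1579] [0.596  0.1325] 86.53
[245 228 251 352] [0.6144 0.1343] [0.6105 0.0824] 85.7
[349 217 351 163] [0.6516 0.1362] [0.6528 0.1547] 86.41
[291 378 286 253] [0.6253 0.0687] [0.6284 0.1239] 86.81
[ 12 420  64 421] [0.5023 0.0536] [0.525  0.0519] -4.38
[116 370  67 370] [0.5538 0.0771] [0.5338 0.0782] -3.35
```

The hoop is up: about −4 N of load matches base plus cover, and the grip is unchanged. I'm moving clear, then turning −87.5°.

>>> jog_arm --pt "0.006 -0.018 0 0" --pt "0.014 -0.045 0 0" --pt "0.022 -0.072 0 0" --pt "0.031 -0.1 0 0" --pt "0.038 -0.121 0 0"

```text
time: 42.87
tool_pos: [0.5163, 0.1302, 0.0652]
tool_rot: [-0.001, 0.728, 0.686, -0.001]
contact_force: [0.6, 0.7, -3.2]
gripper_width: 0.684
```

>>> jog_arm --pt "0 0 0 -4" --pt "0 0 0 -10" --pt "0 0 0 -16" --pt "0 0 0 -22" --pt "0 0 0 -28"

```text
time: 43.28
tool_pos: [0.5185, 0.1297, 0.066]
tool_rot: [-0.0, 0.538, 0.843, -0.0]
contact_force: [1.1, 1.0, -3.9]
gripper_width: 0.676
```

>>> jog_arm --pt "0 0 0 -6" --pt "0 0 0 -12" --pt "0 0 0 -18" --pt "0 0 0 -24" --pt "0 0 0 -30"

```text
time: 43.7
tool_pos: [0.5186, 0.1296, 0.0659]
tool_rot: [-0.001, 0.301, 0.954, -0.0]
contact_force: [0.6, -0.2, -3.7]
gripper_width: 0.677
```

>>> jog_arm --pt "0 0 0 -6" --pt "0 0 0 -12" --pt "0 0 0 -18" --pt "0 0 0 -24" --pt "0 0 0 -29.5"

```text
time: 44.12
tool_pos: [0.5185, 0.1296, 0.0658]
tool_rot: [-0.001, 0.049, 0.999, -0.0]
contact_force: [-0.5, -1.1, -4.2]
gripper_width: 0.675
```

>>> jog_arm --pt "0 0 0 0" --pt "0 0 0 0"

```text
time: 44.28
tool_pos: [0.5187, 0.1297, 0.066]
tool_rot: [-0.0, 0.052, 0.999, -0.0]
contact_force: [0.1, -0.4, -3.5]
gripper_width: 0.68
```

```bash
python3 tgt.py .4493 .381 84.17; python3 -c "
from h import *
shot('wrist','w18'); shot('side','s18')"; python3 lsd.py w18 .055 45 | grep -E " (-[5-7]|8[0-9])\.[0-9]*$" | head -40
```

```text
pos [0.5187 0.1297 0.066 ] yaw 83.99 F [ 0.1 -0.4 -3.5] w 0.68 -> tool shift 0.0953 0.2427 turn -0.18
[289 412 334 412] [0.5837 0.1069] [0.5863 0.1316] 83.94
[193 474 139 476] [0.624  0.0438] [0.6223 0.0116] 86.95
[113 190  38 193] [0.4535 0.0458] [0.4516 0.0124] 86.72
[243 158 399 158] [0.4461 0.1051] [0.4531 0.1715] 84.03
[638 312 592 312] [0.5398 0.2865] [0.5374 0.2638] 83.93
[ 1 97 57 94] [0.4119 0.0114] [0.4133 0.0345] 86.57
[58 97  8 99] [0.4144 0.0346] [0.4131 0.0141] 86.36
[258 422 303 424] [0.5888 0.0886] [0.5927 0.1135] 80.92
[ 36 403  84 401] [ 0.5631 -0.0304] [ 0.5646 -0.0034] 86.94
[152 337 204 335] [0.5291 0.0435] [0.5307 0.0704] 86.62
[  1 273  56 271] [ 0.4868 -0.0192] [0.4885 0.0073] 86.33
[ 61 271 131 268] [0.4886 0.0098] [0.4907 0.0433] 86.46
[383  38 318  36] [0.4072 0.1666] [0.4039 0.1417] 82.63
[ 37 190 103 187] [0.4504 0.0123] [0.4522 0.0417] 86.51
[ 82 340 146 338] [0.527  0.0075] [0.5288 0.0404] 86.73
[ 11 343  76 340] [ 0.5248 -0.0293] [0.5267 0.0044] 86.71
[131 271  62 273] [0.4921 0.0429] [0.49   0.0099] 86.41
[149 340  83 343] [0.5305 0.0419] [0.5285 0.0077] 86.72
[447  78 384  81] [0.4239 0.1913] [0.4224 0.1665] 86.58
[384  78 451  75] [0.4214 0.1665] [0.423  0.1928] 86.5
[ 56 273   1 276] [0.4898 0.0069] [ 0.4883 -0.0197] 86.74
[137 268 206 265] [0.4908 0.0462] [0.4928 0.079 ] 86.5
[206 268 137 270] [0.4942 0.0787] [0.4921 0.0459] 86.43
[ 77 343  13 345] [0.5283 0.0045] [ 0.5262 -0.0285] 86.37
[202 338 153 340] [0.5322 0.0687] [0.5306 0.0438] 86.52
[ 61  94 254  84] [0.4134 0.036 ] [0.4182 0.1145] 86.5
[179  91  97  95] [0.4174 0.0841] [0.4153 0.0505] 86.44
[256  87 184  90] [0.4192 0.1149] [0.4175 0.0861] 86.49
[581 404 638 400] [0.5948 0.2658] [0.5949 0.2965] 89.83
[194 186 118 189] [0.4558 0.0817] [0.4537 0.048 ] 86.44
[117 187 193 184] [0.4525 0.0478] [0.4546 0.0814] 86.39
[339 218 288 217] [0.4765 0.1437] [0.474  0.1208] 83.9
[344 162 282 161] [0.4525 0.148 ] [0.4492 0.1214] 83.08
```

>>> jog_arm --pt "0.007 0.018 -0.002 0" --pt "0.017 0.043 -0.003 0" --pt "0.027 0.069 -0.003 0" --pt "0.037 0.095 -0.003 0" --pt "0.047 0.121 -0.003 0"

```text
time: 44.8
tool_pos: [0.4843, 0.2559, 0.0696]
tool_rot: [0.0, 0.052, 0.999, 0.0]
contact_force: [1.0, 0.5, -3.4]
gripper_width: 0.675
```

>>> jog_arm --pt "0.01 0.026 0 0" --pt "0.02 0.052 0 0" --pt "0.03 0.078 0 0" --pt "0.039 0.1 0 0" --pt "0.046 0.116 0 0"

```text
time: 45.22
tool_pos: [0.45, 0.3769, 0.0695]
tool_rot: [-0.0, 0.051, 0.999, 0.0]
contact_force: [0.6, 0.5, -4.0]
gripper_width: 0.679
```

>>> jog_arm --pt "0.002 0.006 0 -0.2" --pt "0.002 0.006 0 -0.2" --pt "0.002 0.006 0 -0.2" --pt "0.002 0.006 0 -0.2"

```text
time: 45.55
tool_pos: [0.4497, 0.3802, 0.0693]
tool_rot: [-0.0, 0.05, 0.999, -0.0]
contact_force: [-0.3, -0.7, -3.5]
gripper_width: 0.677
```

```bash
python3 tgt.py .4493 .381 84.17; python3 -c "
from h import *
shot('wrist','w19'); shot('side','s19'); shot('top','t19')"; python3 lsd.py w19 .055 35 | grep -E " (-[5-7]|8[2-6])\.[0-9]*$"; python3 - <<'E'
from h import *
im,K,T=load('w19')
# cross-section down the image at cols of rails / brackets
g=cv2.cvtColor(im,cv2.COLOR_BGR2GRAY)
for p in [(.357,.39,.055),(.541,.372,.055),(.357+.012,.39,.055)]: print(p,proj(K,T,p).round())
E
```

```text
pos [0.4497 0.3802 0.0693] yaw 84.27 F [-0.3 -0.7 -3.5] w 0.677 -> tool shift 0.0004 0.0008 turn 0.1
[ 12 169  66 166] [0.3718 0.2522] [0.3732 0.2762] 86.61
[341 423 378 422] [0.5288 0.3851] [0.5302 0.4065] 86.38
[254  73 194  73] [0.3447 0.3647] [0.3421 0.3405] 83.92
[406  41 451  40] [0.3393 0.426 ] [0.3408 0.4437] 85.18
[496  76 384  74] [0.3556 0.4621] [0.3502 0.4172] 83.2
[ 56 171   1 173] [0.3748 0.2711] [0.3733 0.2464] 86.57
[381 134 487 133] [0.3733 0.4147] [0.3777 0.4598] 84.46
[ 56 319   1 321] [0.4469 0.2459] [0.4453 0.2174] 86.78
[  1 318  54 316] [0.4438 0.218 ] [0.4455 0.2457] 86.58
[382  38 319  37] [0.3374 0.4167] [0.3344 0.3923] 83.19
[261 157 393 158] [0.378  0.3622] [0.3838 0.4197] 84.21
[331  35 384  35] [0.3342 0.3967] [0.3364 0.4178] 84.18
[168 131 258 133] [0.3633 0.3246] [0.3679 0.3627] 83.13
[292 383 338 383] [0.4982 0.3609] [0.501 0.386] 83.8
[257  34 293  34] [0.3312 0.3679] [0.3326 0.3821] 84.27
[458  44 407  44] [0.3424 0.4467] [0.3404 0.4265] 84.43
[278 161 241 161] [0.3803 0.3696] [0.3784 0.3533] 83.41
[336 411 294 411] [0.52  0.383] [0.5178 0.3599] 84.51
(0.357, 0.39, 0.055) [319.  99.]
(0.541, 0.372, 0.055) [320. 441.]
(0.369, 0.39, 0.055) [322. 129.]
```

>>> jog_arm --pt "0 0 0.004 0" --pt "0 0 0.008 0" --pt "0 0 0.012 0" --pt "0 0 0.016 0" --pt "0 0 0.018 0"

```text
time: 46.12
tool_pos: [0.4489, 0.3807, 0.0504]
tool_rot: [-0.001, 0.049, 0.999, -0.0]
contact_force: [0.7, 0.2, -4.3]
gripper_width: 0.679
```

>>> jog_arm --pt "0 0 0.001 0" --pt "0 0 0.002 0" --pt "0 0 0.003 0" --pt "0 0 0.003 0"

```text
time: 46.45
tool_pos: [0.4494, 0.3812, 0.0485]
tool_rot: [-0.0, 0.049, 0.999, -0.0]
contact_force: [-0.2, -0.6, -4.2]
gripper_width: 0.679
```

>>> jog_arm --pt "0 0 0.001 0" --pt "0 0 0.001 0" --pt "0 0 0.001 0"

```text
time: 46.7
tool_pos: [0.4494, 0.3812, 0.0476]
tool_rot: [0.0, 0.049, 0.999, 0.0]
contact_force: [0.7, -0.3, -3.7]
gripper_width: 0.676
```

>>> jog_arm --pt "0 0 0.001 0" --pt "0 0 0.001 0" --pt "0 0 0.001 0"

```text
time: 46.95
tool_pos: [0.4496, 0.3813, 0.0473]
tool_rot: [0.0, 0.049, 0.999, 0.0]
contact_force: [-2.3, -1.1, 2.2]
gripper_width: 0.68
```

>>> jog_arm --pt "0 0 0.001 0" --pt "0 0 0.001 0" --pt "0 0 0.001 0"

```text
time: 47.2
tool_pos: [0.4496, 0.3813, 0.0473]
tool_rot: [-0.0, 0.049, 0.999, -0.0]
contact_force: [-3.9, -3.7, 7.5]
gripper_width: 0.677
```

Contact came at z = 0.0473, exactly the predicted rail height. I'm releasing, withdrawing straight up and checking all cameras numerically.

>>> jog_arm --pt "0 0 -0.0015 0" --pt "0 0 -0.0015 0"

```text
time: 47.37
tool_pos: [0.4498, 0.3814, 0.0473]
tool_rot: [0.001, 0.049, 0.999, 0.0]
contact_force: [0.2, -0.9, 0.8]
gripper_width: 0.683
```

>>> jog_arm --pt "0 0 0 0" --pt "0 0 0 0" --pt "0 0 0 0" --pt "0 0 0 0" --pt "0 0 0 0" --fingers 0.95

```text
time: 47.78
tool_pos: [0.4496, 0.3812, 0.0472]
tool_rot: [0.0, 0.049, 0.999, 0.0]
contact_force: [-0.2, 0.3, 0.4]
gripper_width: 0.95
```

>>> jog_arm --pt "0 0 -0.01 0" --pt "0 0 -0.03 0" --pt "0 0 -0.06 0" --pt "0 0 -0.1 0" --pt "0 0 -0.14 0"

```text
time: 48.2
tool_pos: [0.4487, 0.3807, 0.1883]
tool_rot: [-0.001, 0.049, 0.999, -0.001]
contact_force: [1.1, 0.1, -1.0]
gripper_width: 0.953
```

>>> jog_arm --pt "0.04 0 -0.02 0" --pt "0.07 0 -0.02 0" --pt "0.07 0 -0.02 0" --pt "0.07 0 -0.02 0" --pt "0.07 0 -0.02 0"

```text
time: 48.62
tool_pos: [0.3799, 0.388, 0.2074]
tool_rot: [0.0, 0.049, 0.999, 0.0]
contact_force: [-0.1, -0.2, -0.7]
gripper_width: 0.95
```

```bash
python3 - <<'E'
from h import *
for c in ('top','side','wrist'): shot(c,c+'20')
print(manip.state()['tool_pos'])
im,K,T=load('wrist20')
# expected base/cover corners
t=np.radians(-5.8); ax=np.array([np.cos(t),np.sin(t)]); ay=np.array([-np.sin(t),np.cos(t)]); c=np.array([.4497,.3811])
for n,l,w,z in(('bracket',.11,.022,.06),('frame',.07,.03,.06),('cover',.07,.027,.072)):
    print(n,[proj(K,T,[*(c+sx*l*ax+sy*w*ay),z]).round().tolist() for sx,sy in((1,1),(1,-1),(-1,-1),(-1,1))])
E
python3 lsd.py wrist20 .06 28 | grep -E " (-[4-7]|8[1-7])\.[0-9]*$"; echo top; python3 lsd.py top20 .06 10 | awk '$0 ~ /^\[1[0-9][0-9]/' | grep -E " (-[3-8]|8[0-9])\.[0-9]*$"
```

```text
[0.38036235 0.38772227 0.20654619]
bracket [[340.0, 397.0], [297.0, 397.0], [293.0, 181.0], [346.0, 181.0]]
frame [[349.0, 364.0], [288.0, 364.0], [284.0, 227.0], [354.0, 228.0]]
cover [[347.0, 372.0], [291.0, 372.0], [287.0, 231.0], [352.0, 231.0]]
[248 214 293 215] [0.3623 0.3292] [0.3669 0.3672] 83.08
[  1 227 172 220] [0.3524 0.1152] [0.3611 0.2635] 86.62
[403 189 347 188] [0.354  0.4607] [0.3487 0.4144] 83.49
[293 188 243 188] [0.3439 0.37  ] [0.3399 0.3288] 84.55
[289 157 362 155] [0.3187 0.3701] [0.3232 0.4284] 85.54
[388 369 337 368] [0.5324 0.4419] [0.5263 0.3914] 83.09
[258 316 253 264] [0.46   0.3221] [0.4081 0.326 ] -4.24
[297 368 253 369] [0.5223 0.3518] [0.5186 0.3085] 85.13
[168 225   1 231] [0.3649 0.2594] [0.356  0.1137] 86.52
[349 361 350 323] [0.5185 0.4044] [0.4764 0.4075] -4.31
[255 267 252 235] [0.4109 0.3274] [0.3816 0.3297] -4.45
[329 229 287 229] [0.3824 0.3968] [0.379  0.3603] 84.65
[346 215 401 215] [0.3714 0.4116] [0.376  0.4581] 84.36
[286 231 287 262] [0.38   0.3594] [0.409 0.357] -4.87
[  1 270 153 265] [0.3918 0.0994] [0.4    0.2372] 86.6
[352 170 386 
[... 1690 characters left out ...]
.3249] [0.3699 0.3661] 83.12
[113  45  92  45] [0.9183 0.4606] [0.9186 0.5071] 89.66
[107 306 119 307] [0.3521 0.4408] [0.3506 0.4148] 86.57
[177 225 178 215] [0.522  0.3036] [0.5433 0.3021] -4.25
[151 320 138 318] [0.3265 0.3488] [0.3292 0.3752] 84.15
[137 318 106 316] [0.3288 0.3775] [0.3328 0.4421] 86.46
[124 201 185 208] [0.5729 0.4171] [0.5593 0.2892] 83.94
[177 214 157 211] [0.5471 0.3049] [0.5515 0.3473] 84.17
[135 209 124 208] [0.5561 0.3943] [0.5584 0.4162] 84.03
[153 209 137 207] [0.5565 0.3548] [0.5607 0.39  ] 83.23
[167 317 154 315] [0.3315 0.316 ] [0.3349 0.3421] 82.67
[137 259 140 238] [0.4498 0.3833] [0.4944 0.3805] -3.65
[119 118 129 118] [0.7544 0.4376] [0.7543 0.416 ] 89.93
```

```bash
python3 - <<'E'
from h import *
im,K,T=load('top20'); hsv=cv2.cvtColor(im,cv2.COLOR_BGR2HSV)
r=np.zeros(im.shape[:2],np.uint8); r[200:312,480:562]=1
for n,m in(('white',(hsv[...,2]>48)&(hsv[...,1]<90)),('brown',(hsv[...,1]>110)&(hsv[...,2]>45))):
    k,_,st,ce=cv2.connectedComponentsWithStats((m&(r>0)).astype(np.uint8))
    for i in range(1,k):
        if st[i,4]>40: print(n,st[i,4],ce[i].round(),ray(K,T,*ce[i],.03).round(3))
b=im[140:312,205:425]
a=cv2.imread('pics/top0.png')
for n,(u,v) in dict(wadL=(240,266),tubeB=(296,271),w1=(314,183),w2=(357,184),tin=(232,240),snips=(385,298)).items():
    print(n,abs(im[v-6:v+7,u-6:u+7].astype(int)-a[v-6:v+7,u-6:u+7]).mean().round(1))
E
python3 mt.py top20 | grep -E "gray|tube"
```

```text
white 134 [482. 216.] [ 0.555 -0.344  0.03 ]
white 121 [543. 201.] [ 0.589 -0.475  0.03 ]
white 1222 [501. 259.] [ 0.462 -0.381  0.03 ]
white 171 [497. 309.] [ 0.357 -0.37   0.03 ]
brown 485 [495. 290.] [ 0.397 -0.368  0.03 ]
wadL 20.0
tubeB 23.4
w1 20.9
w2 22.1
tin 3.3
snips 2.4
gray [231. 239.] xy 0.4984 0.1959 size 0.0415 0.0389 ang 1.7 corners 
gray [323. 164.] xy 0.6677 -0.0007 size 0.0886 0.0139 ang 87.0 corners 
gray [237. 176.] xy 0.6183 0.1688 size 0.0818 0.1337 ang 86.3 corners
```

Scraps are in the bin (one wad cluster and one tube cluster), the board is clear, and the tin and snips are unmoved. I'm handing in.

```bash
python3 -c "
from plant import manip
print(manip.job_done())"
```

```text
the job is handed in; nothing more can be done
None
```

I carried out the whole task in order and handed it in at about 49 s of robot time, against the 208 s limit. The hand-in gives no verdict, so what follows rests on my own checks.

- **Scraps:** three wads and two brown tubes went into the bin. I left the turquoise look-alike alone. In the last top view the wads and the tubes each show as one merged patch in the bin, so I did not count the pieces separately. The board is clear.
- **Base:** I slid it home until both stops pushed back at about 14 N with no further movement. Its edges measured 86.8° against 86.6° for the board.
- **Cover:** the lip dropped into the window and it seated at the predicted height (tool at z = 0.0191 m). A picture after release showed it flush.
- **Lift and rack:** the closed hoop loaded the wrist by about 4 N, which fits both parts. It landed at the predicted rail height (tool at z = 0.0473 m). After release, the cover's end and the far bracket's end were within about 2–3 pixels of where they should be.
- **Bystanders:** the tin and the snips have not moved, and the gripper was clear of everything at hand-in.

**Small disagreements:**
- The top and wrist cameras put the middle of the rack about 1 mm apart in x.
- The top camera read the home position of the base a few millimetres off from the tool reading. I trusted the contact with the stops instead.
- My picture budget of 16 was used up before the lift, so the lift, the rack placing and the final scene were checked only by numbers.

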